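# Load the slide rocker and close it up

## Robot

A 6-joint arm with a two-finger parallel gripper is mounted at the origin on a cart in front of the work surface, level with it; the furniture and walls round the work are solid. World frame = base frame: x ahead of the robot, y to its left, z up, the work surface at z = 0. Lengths are in mm, angles in rad, forces in N, time in s.
With the tool pointing down it reaches from about 350 to 775 mm from the base axis. Payload 7.3 kg.
Tool frame: the origin (TCP) lies midway between the tips of the shut fingers; the grasp point (between the pads) lies 19 mm behind it; z points along the fingers, y is the line along which they close (so a half turn about z gives the same grasp; the last joint's range is limited). The gripper opens to 92 mm and grips with 3 to 60 N. Pads are 19 mm wide; open, the fingers measure 130 mm over their backs; the gripper's body (75 mm by 190 mm) begins 47 mm behind the grasp point.
Start: joints at [-1.317, 0.342, 1.524, -0, 1.275, -0.146], TCP at [204.371, -483.609, 226.741] pointing down, gripper open.
Joint ranges: [-2.53, 2.53], [-0.77, 2.02], [0.04, 2.7], [-1, 4.14], [0.28, 2.66], [-3.11, 3.11]. Speed limits (rad/s): [2.57, 2.57, 3.14, 3.14, 3.14, 3.14].

## Interface

Orientations are given as [roll, pitch, yaw] about the fixed x, y, z axes, in that order (R = Rz(yaw) Ry(pitch) Rx(roll)).
In Python, from plant import readout, vision, order, models gives the robot as it stands. The module is installed in compiled form; this text tells all that it offers.
- The arm moves only by the tool step_arm, never from a script. Its argument "series" is text: rows parted by semicolons, each of 7 numbers parted by spaces: the gripper's target within -1 to 1 (shut at 1, half-way at 0, fully open at -1), then the shift along the tool's x, y, z each as a share of 80 mm, from -1 to 1, then the turn, a rotation vector about the tool's x, y, z each as a share of 2 pi rad, from -1 to 1. In form: jaw x y z ax ay az; .... A call has 1 to 20 rows; each row is the pose to reach, as a shift and turn from the pose commanded when the call began, along the tool's axes at that moment, turning the shorter way round; what a row does not reach only later rows make up. A row lasts 1/10 s, in which the tool goes at most 50 mm and 8.59 degrees, less where a joint would pass 70% of its speed; a pose out of reach is approached as far as the arm can. A call with a number of a shift or a turn outside -1 to 1 is refused whole. A call with a gripper value outside its range is refused whole. The fingers move at their own pace and stop on an object; the grip force is fixed at half the most. Time passes only in rows, so rows that repeat a pose let the fingers close. It gives the time, the measured TCP pose, the force, the opening and the grip force at its end, in the units of the state.
- readout.get_obs(): the state, without advancing time (a new reading comes with each control period).
- vision.capture(name): name is "side" or "top" or "wrist"; returns a dict with "frame" (400x640x3 uint8, red, green, blue), "depth" (400x640 float32, mm along the optical axis (not along the pixel's ray), 0 where there is no reading), "fovy" (degrees; the focal length in pixels is half the picture's height over the tangent of half this angle, whatever the lens; pixels are square), "cx", "cy" (the principal point, pixels), "rvec" (rotation vector, rad) and "tvec" (3), from world to camera coordinates, as OpenCV has them; the wrist camera has in their place "mount" (4x4, takes a point from camera to tool coordinates, whose origin is the TCP and whose axes are the flange's). Camera axes: x right, y down, z forward; pixel columns grow to the right and rows downward; lengths in mm; the calibration is good to about 2 mm. A picture is of the moment at which its call begins: read the wrist's pose just before it.
- order.close_job(): hands the job in; it is judged then, once.
Trained networks look in a picture, given as the dict that the camera call returned (one of the last four; its "shot" number tells which), for a name from the list of things; names that differ only in an ending like _2 or _b are one class to them, and where a whole thing is asked for, a point or a joint stands for the part that bears it (a point fixed in the world has none). Each returns a list of dicts, best first, with "p" (0 to 1); they miss things now and then, are a little off and sometimes report something else, mostly with a low value. They report only what shows in the picture. A call takes as long as a camera call. They do not tell look-alikes from the thing itself.
- models.look_for(picture, thing): "position" ([column, row] in pixels, amid what is visible of it).
- models.pinpoint(picture, thing): "position" ([column, row] in pixels: a listed point, or the origin of a listed thing).
The state is a dict: "time": time; "joint_positions": joint angles; "dq": joint speeds; "tau": joint torques, N m; "tool_pos": TCP position; "tcp_rot": TCP orientation; "contact_force": force on the tool from outside, world axes, zero at the start; "moment": the same for the moment, N m; "grip_width": finger opening in mm; "finger_force": force on a finger pad.
Only numpy, scipy, OpenCV 4.12 (cv2) and the standard library are available. Lean on these libraries where they do the work, as an engineer would, in place of code of your own. Each camera call takes 0.05 s, during which the arm holds its last target. There are 200 camera calls.

## Task

Load the bench rocker: first put its drive toggle in the centre off position, then set all the lilac slide boxes from the bench left of the gel tank down flat inside the pulled-out tray, side by side and not stacked. Slide the loaded tray fully home, flip the red cam lever right over to the back to lock it, and push the blue door shut until its catch snaps in. Leave everything else on the bench where it is.

Things in the scene. Friction and masses are not known exactly. Their poses are not given: they have to be found in the camera images.
- shaker: Low white bench rocker cabinet, fixed on the worktop, 250 mm wide (y), 230 mm deep (x), flat roof with its top at 85 mm. Origin on the worktop below the middle of its front opening; its own +x points into the cabinet (away from the robot), +y to the left as seen from the front, z up. The roof's front edge is at x = 0.015. It stands at another place and yaw at each start. All offsets below are in this frame, and every part of the rocker listed below turns with it.
- tray (a joint): How far the tray is pulled out of the cabinet, m: 0 = fully home, 0.2 = fully out. It starts out by 0.185 to 0.2. It slides along the cabinet's x, needs about 2 N (more if pushed fast), has no spring and stays where it is left. Home it stops against a firm stop.
- tray_floor (a point): Centre of the top of the tray's floor, 21 mm above the worktop, at x = 0.108 - (joint tray), y = 0; axes as the cabinet's. Inside the tray is 196 mm (x) by 196 mm (y), so four slide boxes fit in two by two. The side and rear rims stand only 5 mm above the floor; the front panel stands 46 mm above it (top at 67 mm over the worktop).
- tray_front (a point): Middle of the outer face of the tray's grey front panel (204 mm wide, from 16 to 67 mm over the worktop): push here, or anywhere along it, to slide the tray in. 102 mm in front of tray_floor, 56 mm above the worktop. With the tray home it stands at x = 0.006, 9 mm in front of the roof's edge.
- toggle (a joint): Angle of the drive toggle on the roof, rad: +0.42 = leaning left (towards the cabinet's +y; forward), 0 = upright, the centre off detent, -0.42 = leaning right (reverse). It starts leaning left. It snaps: between about -0.2 and +0.2 it springs to 0, beyond about 0.24 to the end. About 3 N at its tip moves it off an end; it stays where it has snapped.
- toggle_tip (a point): Tip of the toggle, 53 mm from its pivot. The black handle is 14 mm thick and runs from 19 to 53 mm from the pivot; below that is a steel shank 8 mm thick.
- toggle_pivot (a point): Pivot of the toggle, at x = 0.065, y = -0.060, 97 mm above the worktop; it swings about the cabinet's x axis, that is left and right. The black switch plate under it has its top at 94 mm.
- cam_lever (a joint): Angle of the red cam lever on the roof, rad: 0 = free, leaning 0.7 rad from upright towards the front (the cabinet's -x), 1.4 = locked, leaning 0.7 rad to the back (+x). Over-centre: past about 0.9 it snaps on by itself to the locked end. Takes about 2 N at the tip. When locked a pin holds the tray; it cannot be locked unless the tray is fully home.
- lever_tip (a point): Tip of the red lever, a round bar 12 mm thick, 70 mm from its pivot.
- lever_pivot (a point): Pivot of the cam lever, at x = 0.045, y = 0.102, 105 mm above the worktop; it swings about the cabinet's y axis, that is to the front and back. Its block on the roof tops out at 113 mm and spans x 0.034 to 0.056 there.
- door (a joint): Angle of the door, rad: 0 = shut and seated on its catch, grows as it opens, up to 1.95. Starts open by about 1.6 to 1.7, beside the left of the tray. A little friction, stays where it is left. A spring roller catch near the free edge begins to resist at about 0.06 and snaps the door in below about 0.025; it takes about 4 N on the outer face at 0.17 m from the hinge. Not seated, the catch pushes it back open to 0.06 or more.
- door_hinge (a point): Upright hinge line of the door at the front left edge of the cabinet, at x = -0.002, y = 0.123, here 45 mm above the worktop. This point turns with the door: its -y axis points along the door from the hinge to the free edge, its -x axis out of the door's outer face. Shut, its axes are the cabinet's; at joint angle q they are turned by -q about z (clockwise from above).
- door_edge (a point): Free edge of the door on its outer face, half way up, 246 mm from the hinge. The door is a blue framed panel from 9 to 83 mm above the worktop, 10 mm thick, its outer face 11 mm out from the hinge line. A steel bar handle stands 34 mm out from the hinge line, 229 mm from the hinge; push on the flat face between 0.10 and 0.20 m from the hinge.
- beaker: Glass beaker, 70 mm wide, 91 mm high, standing at the left rear; a bystander. Origin under its centre.
- tape: Roll of tape lying flat, 100 mm wide, 25 mm high, a bystander at the far left. Origin under its centre.
- timer: Small white timer, 62 mm square, 16 mm high, a bystander at the rear, behind the tank. Origin under its centre.
- slide_box_1: Lilac and white slide box, 60 x 86 x 30 mm, closed, about 140 g; origin under its centre, long side along its own y: grasp across the 58 mm width (its x). Lies on the worktop on the left at the start; a fixed clear gel tank 107 mm high stands between there and the rocker. Some of the four may be absent (None from the start).
- slide_box_2: Lilac and white slide box, 60 x 86 x 30 mm, closed, about 140 g; origin under its centre, long side along its own y: grasp across the 58 mm width (its x). Lies on the worktop on the left at the start; a fixed clear gel tank 107 mm high stands between there and the rocker. Some of the four may be absent (None from the start).
- slide_box_3: Lilac and white slide box, 60 x 86 x 30 mm, closed, about 140 g; origin under its centre, long side along its own y: grasp across the 58 mm width (its x). Lies on the worktop on the left at the start; a fixed clear gel tank 107 mm high stands between there and the rocker. Some of the four may be absent (None from the start).
- slide_box_4: Lilac and white slide box, 60 x 86 x 30 mm, closed, about 140 g; origin under its centre, long side along its own y: grasp across the 58 mm width (its x). Lies on the worktop on the left at the start; a fixed clear gel tank 107 mm high stands between there and the rocker. Some of the four may be absent (None from the start).
There are look-alikes about, which are no part of the job. What is shaped like the slide_box_2 but green or turquoise is not meant. What is shaped like the slide_box_3 but purple is not meant.

How it is judged:
By the outcome, as a careful person would: the job done as asked, in the order asked, and still so for the second after the job is handed in, with the robot touching nothing.
Of slide_box_1, slide_box_2, slide_box_3, slide_box_4 only 2 to 4 are there at a start; the rules pass over those that are not, and their reading is None.
At some moment in a run one of slide_box_1, slide_box_2, slide_box_3, slide_box_4 may be knocked a few centimetres aside while the robot is not near it.
Once in a run the grip may slacken for a moment while it holds something.
It also fails if it takes over 210 s, if anything falls off the work surface, if the arm or the gripper's body presses on something with over 40 N, if the wrist force passes 120 N, or if a joint passes its speed limit or range.

## Working session

There is one attempt and no reset: what is moved stays moved. The work goes in short steps, Python scripts to look and compute and a tool call to move; the robot and the scene stay as the last step left them, time stands still between calls to the robot, and variables do not carry over. Pictures are saved under pics/ and viewed, at most 14 in all, crops included, and the job is handed in when it is done.

Besides the shell and the picture viewer there is one more tool, called as name(argument=value, ...) on one line, values as JSON. step_arm: Moves the arm, as the interface text tells. Shift numbers are shares of 80 mm and turn numbers shares of 2 pi rad, none past 1 either way. Its arguments: {"type":"object","properties":{"series":{"type":"string"}},"required":["series"]}

```bash
mkdir -p pics; cat > h.py <<'E'
import numpy as np, cv2
from scipy.spatial.transform import Rotation as R
from plant import readout, vision, order, models
def K(c):
    f=200/np.tan(np.radians(c["fovy"])/2); return f
def cam(c,ob=None):
    """world-from-camera R,t"""
    if "rvec" in c:
        Rm=cv2.Rodrigues(np.array(c["rvec"],float))[0]; return Rm.T,-Rm.T@np.array(c["tvec"],float).ravel()
    M=np.array(c["mount"]); Rt=R.from_euler('xyz',ob["tcp_rot"]).as_matrix()
    return Rt@M[:3,:3], Rt@M[:3,3]+np.array(ob["tool_pos"])
def cloud(c,ob=None):
    f=K(c);v,u=np.mgrid[:400,:640];d=c["depth"]
    P=np.stack([(u-c["cx"])/f*d,(v-c["cy"])/f*d,d],-1); Rm,t=cam(c,ob)
    P=P@Rm.T+t; P[d<=0]=np.nan; return P
def ray(c,px,z,ob=None):
    f=K(c);Rm,t=cam(c,ob);r=Rm@np.array([(px[0]-c["cx"])/f,(px[1]-c["cy"])/f,1]); return t+r*(z-t[2])/r[2]
def shot(n):
    ob=readout.get_obs(); c=vision.capture(n); return c,ob
def save(c,name): cv2.imwrite("pics/"+name,cv2.cvtColor(c["frame"],cv2.COLOR_RGB2BGR))
E
python3 - <<'E'
from h import *
ob=readout.get_obs(); print({k:np.round(v,3) for k,v in ob.items()})
for n in("top","side"):
    c,_=shot(n); save(c,n+"0.png"); print(n,c["fovy"],c["cx"],c["cy"],cam(c)[1].round())
    P=cloud(c); np.save(n+".npy",P)
    if n=="top":
        for t in("tray_floor","tray_front","toggle_tip","toggle_pivot","lever_tip","lever_pivot","door_hinge","door_edge","shaker","slide_box_1","beaker","tape","timer"):
            print(t,[(np.round(m["position"]),round(m["p"],2),P[int(m["position"][1])%400,int(m["position"][0])%640].round()) for m in models.pinpoint(c,t)][:8])
E
```

```text
{'time': np.float64(0.0), 'joint_positions': array([-1.317,  0.343,  1.525, -0.   ,  1.275, -0.146]), 'dq': array([ 0.   , -0.001,  0.001,  0.003, -0.001,  0.   ]), 'tau': array([-2.0000e-03, -4.3126e+01, -2.4422e+01,  7.2000e-02,  5.6000e-02,
       -0.0000e+00]), 'tool_pos': array([ 204.258, -483.181,  226.051]), 'tcp_rot': array([-3.14, -0.  ,  0.4 ]), 'contact_force': array([ 0.275,  0.072, -0.239]), 'moment': array([ 0.009, -0.021, -0.023]), 'finger_force': np.float64(0.0), 'grip_width': np.float64(91.699)}
top 50.224099300120734 317.87999857996454 197.65011965306311 [ 307.  112. 1733.]
tray_floor [(array([415., 220.]), 0.57, array([ 466., -307.,   25.]))]
tray_front [(array([404., 182.]), 0.25, array([ 607., -252.,   86.]))]
toggle_tip [(array([455., 189.]), 0.36, array([ 580., -455.,   88.]))]
toggle_pivot [(array([454., 194.]), 0.9, array([ 550., -437.,  126.]))]
lever_tip [(array([414., 220.]), 0.57, array([ 467., -303.,   23.])), (array([415., 182.]), 0.45, array([ 593., -281.,  159.]))]
lever_pivot [(array([420., 176.]), 0.64, array([ 630., -311.,  110.]))]
door_hinge [(array([398., 184.]), 0.9, array([ 619., -250.,    1.])), (array([364., 227.]), 0.43, array([437., -89.,  82.]))]
door_edge [(array([361., 227.]), 0.92, array([439., -89.,  13.]))]
shaker [(array([426., 205.]), 0.62, array([ 526., -350.,   27.]))]
slide_box_1 [(array([256., 224.]), 0.89, array([457., 336.,  28.])), (array([287., 198.]), 0.82, array([563., 211.,  33.])), (array([287., 229.]), 0.77, array([439., 212.,  33.])), (array([180., 248.]), 0.71, array([371., 634.,  34.])), (array([259., 190.]), 0.61, array([594., 320.,  32.]))]
beaker [(array([314., 156.]), 0.85, array([736., 100.,  30.]))]
tape [(array([210., 212.]), 0.62, array([516., 527.,  -0.]))]
timer [(array([366., 151.]), 0.79, array([ 752., -116.,   20.]))]
side 56.06003013220861 316.7698904034449 195.29582321013882 [  134. -1082.  1240.]
```

```bash
python3 - <<'E'
import cv2
a=cv2.imread("pics/top0.png")[130:280,150:510]; cv2.imwrite("pics/topc.png",cv2.resize(a,None,fx=2.2,fy=2.2,interpolation=cv2.INTER_CUBIC))
E
```

```text
(no output)
```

View pics/topc.png

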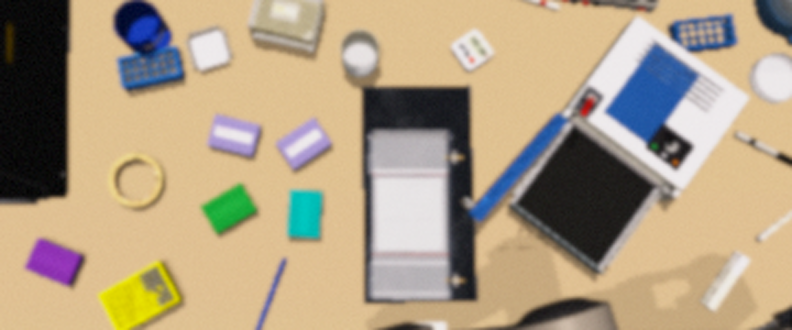

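View pics/side0.png

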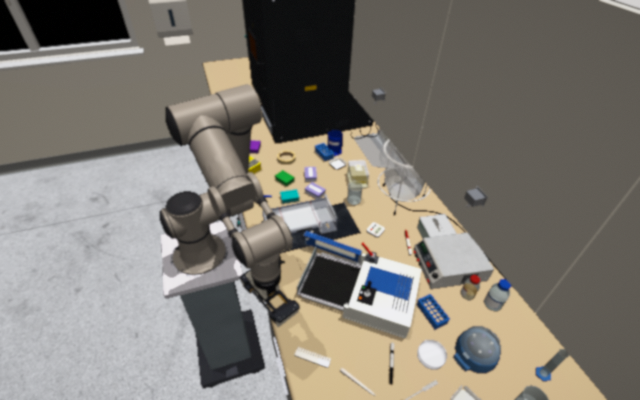

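```bash
python3 - <<'E'
from h import *
c,ob=shot("top"); P=cloud(c); I=c["frame"]; H=cv2.cvtColor(I,cv2.COLOR_RGB2HSV)
print("mount",np.array(shot("wrist")[0]["mount"]).round(2).tolist())
# roof
m=((P[...,2]>70)&(P[...,2]<100)&(P[...,1]<-250)&(P[...,0]>450)&(P[...,0]<800)).astype(np.uint8)
m[:, :385]=0
n,l,s,ce=cv2.connectedComponentsWithStats(m); k=1+np.argmax(s[1:,4]); print(s[k])
q=P[l==k][:,:2].astype(np.float32); r=cv2.minAreaRect(q); print("roof",r, cv2.boxPoints(r).round())
# lilac
h,sa,v=[H[...,i].astype(int) for i in range(3)]
ml=((h>115)&(h<150)&(sa>40)&(v>120)).astype(np.uint8)
ml=cv2.morphologyEx(ml,cv2.MORPH_CLOSE,np.ones((5,5),np.uint8))
n,l,s,ce=cv2.connectedComponentsWithStats(ml)
for i in range(1,n):
    if s[i,4]<30: continue
    uv=np.argwhere(l==i)[:,::-1]; w=np.array([ray(c,p,30)[:2] for p in uv],np.float32); r=cv2.minAreaRect(w); print(ce[i].round(),s[i,4],r,H[l==i].mean(0).round())
# door blue, rims
E
```

```text
mount [[0.0, -0.96, -0.26, 69.38], [1.0, 0.0, -0.0, 0.36], [0.0, -0.26, 0.96, -158.26], [0.0, 0.0, 0.0, 1.0]]
[ 403  137   87   83 3310]
roof ((614.384765625, -419.9949951171875), (257.3371887207031, 261.5443420410156), 51.393775939941406) [[ 432. -439.]
 [ 636. -602.]
 [ 797. -401.]
 [ 592. -238.]]
[608. 141.] 232 ((778.2267456054688, -1130.518798828125), (83.02824401855469, 57.05264663696289), 76.05902099609375) [131.  59. 180.]
[256. 192.] 216 ((588.6558837890625, 331.41180419921875), (83.70366668701172, 58.19198226928711), 74.8592300415039) [133.  57. 204.]
[288. 195.] 283 ((571.2069091796875, 203.8328857421875), (58.31500244140625, 81.45291900634766), 34.33033752441406) [136.  46. 212.]
[174. 249.] 305 ((365.7319641113281, 654.9745483398438), (83.27428436279297, 56.33369445800781), 66.72915649414062) [142. 174. 176.]
[273. 264.] 65 ((298.63946533203125, 265.58441162109375), (7.848310947418213, 125.20346069335938), 68.96546173095703) [124.  70. 158.]
[606. 253.] 48 ((316.8414306640625, -1066.3284912109375), (124.73750305175781, 5.966143608093262), 79.48762512207031) [129.  55. 153.]
```

```bash
cat >> h.py <<'E'
def plan(goal,yaw,step=40,jaw=-1,hold=1,start=None,seg=78):
    """straight move (tool down) split into calls; prints rows"""
    ob=readout.get_obs()
    if start is None: p0=np.array(ob["tool_pos"]); y0=ob["tcp_rot"][2]
    else: p0=np.array(start[0],float); y0=start[1]
    g=np.array(goal,float); dy=(yaw-y0+np.pi)%(2*np.pi)-np.pi
    k=1
    while True:
        ok=True
        for i in range(k):
            y=y0+dy*i/k; Rt=R.from_euler('xyz',[np.pi,0,y]).as_matrix()
            if np.abs(Rt.T@(g-p0)/k).max()>seg: ok=False
        if ok and abs(dy)/k<2.8: break
        k+=1
    for i in range(k):
        y=y0+dy*i/k; Rt=R.from_euler('xyz',[np.pi,0,y]).as_matrix(); d=Rt.T@(g-p0)/k
        n=int(np.ceil(max(np.linalg.norm(d)/step,abs(dy)/k/0.13,1)))
        rows=[f"{jaw:g} "+" ".join(f"{x:.3f}" for x in d/80*(j+1)/n)+f" 0 0 {-dy/k/2/np.pi*(j+1)/n:.4f}" for j in range(n)]
        if i==k-1: rows+=[rows[-1]]*hold
        print("; ".join(rows))
    return g,yaw
E
python3 - <<'E'
from h import *
plan([500,-360,330],0.4)
E
```

```text
-1 0.401 0.001 -0.129 0 0 -0.0000; -1 0.801 0.003 -0.258 0 0 -0.0000
-1 0.401 0.002 -0.129 0 0 -0.0000; -1 0.801 0.003 -0.258 0 0 -0.0000
-1 0.401 0.002 -0.129 0 0 -0.0000; -1 0.801 0.003 -0.258 0 0 -0.0000
-1 0.401 0.002 -0.129 0 0 -0.0000; -1 0.801 0.003 -0.258 0 0 -0.0000
-1 0.401 0.002 -0.129 0 0 -0.0000; -1 0.801 0.003 -0.258 0 0 -0.0000; -1 0.801 0.003 -0.258 0 0 -0.0000
```

step_arm(series="-1 0.4 0 -0.13 0 0 0; -1 0.8 0 -0.26 0 0 0")

```text
time: 1.05
tool_pos: [263.4, -458.6, 247.5]
tcp_rot: [-3.141, -0.0, 0.398]
contact_force: [-0.1, -1.6, 0.6]
grip_width: 91.5
finger_force: 0.0
```

step_arm(series="-1 0.4 0 -0.13 0 0 0; -1 0.8 0 -0.26 0 0 0")

```text
time: 1.25
tool_pos: [323.3, -433.3, 268.8]
tcp_rot: [3.141, -0.0, 0.399]
contact_force: [0.6, -0.6, -0.6]
grip_width: 91.7
finger_force: 0.0
```

step_arm(series="-1 0.4 0 -0.13 0 0 0; -1 0.8 0 -0.26 0 0 0")

```text
time: 1.45
tool_pos: [382.4, -408.2, 289.6]
tcp_rot: [3.141, -0.0, 0.4]
contact_force: [0.1, -0.9, -0.2]
grip_width: 91.9
finger_force: 0.0
```

step_arm(series="-1 0.4 0 -0.13 0 0 0; -1 0.8 0 -0.26 0 0 0")

```text
time: 1.65
tool_pos: [441.3, -383.3, 310.4]
tcp_rot: [3.141, 0.0, 0.4]
contact_force: [0.7, -1.0, -0.5]
grip_width: 91.5
finger_force: 0.0
```

step_arm(series="-1 0.4 0 -0.13 0 0 0; -1 0.8 0 -0.26 0 0 0; -1 0.8 0 -0.26 0 0 0; -1 0.8 0 -0.26 0 0 0")

```text
time: 2.05
tool_pos: [499.4, -358.7, 330.4]
tcp_rot: [-3.141, 0.001, 0.401]
contact_force: [0.0, 0.0, 0.4]
grip_width: 92.1
finger_force: 0.0
```

```bash
python3 - <<'E'
from h import *
c,ob=shot("wrist"); print(ob["tool_pos"],ob["joint_positions"],c["fovy"]); save(c,"w1.png")
P=cloud(c,ob); np.savez("w1",P=P,I=c["frame"])
for t in("tray_floor","tray_front","toggle_tip","toggle_pivot","lever_tip","lever_pivot","door_hinge","door_edge","shaker"):
    print(t,[(np.round(m["position"]),round(m["p"],2),P[int(m["position"][1])%400,int(m["position"][0])%640].round()) for m in models.pinpoint(c,t)][:3])
E
```

```text
[ 499.40498593 -358.71733609  330.3513898 ] [-7.47237132e-01  4.68806666e-01  1.04827535e+00 -4.44321034e-04
  1.62489924e+00  4.22332108e-01] 61.363812564083126
tray_floor [(array([270., 171.]), 0.93, array([ 466., -303.,   22.]))]
tray_front [(array([205., 208.]), 0.84, array([ 392., -242.,   57.]))]
toggle_tip [(array([404., 155.]), 0.47, array([ 559., -430.,  146.]))]
toggle_pivot [(array([400., 165.]), 0.56, array([ 549., -435.,  131.]))]
lever_tip [(array([280.,  55.]), 0.6, array([ 595., -282.,  162.]))]
lever_pivot [(array([322.,  41.]), 0.96, array([ 630., -310.,  114.]))]
door_hinge [(array([274.,  51.]), 0.86, array([ 597., -275.,  163.])), (array([270., 171.]), 0.32, array([ 463., -302.,   20.]))]
door_edge [(array([ 96., 130.]), 0.81, array([ 444., -100.,   83.]))]
shaker [(array([326., 140.]), 0.57, array([ 536., -358.,   22.]))]
```

View pics/w1.png

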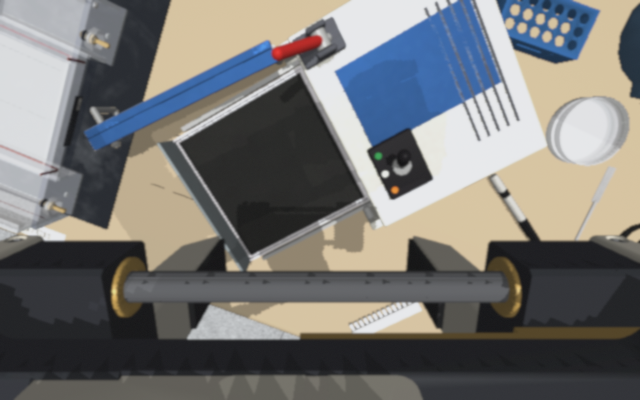

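```bash
python3 - <<'E'
from h import *
D=np.load("w1.npz");P=D["P"];I=D["I"]
from scipy.optimize import minimize
z=P[...,2]; m=(abs(z-85)<3)&(P[...,1]<-230); I=I.astype(int); m[:, :250]=0
X=P[m][:,:2]; print(len(X))
yaw=-0.69
for it in range(6):
    c,s=np.cos(yaw),np.sin(yaw); A=np.array([[c,s],[-s,c]]); q=X@A.T  # cabinet-aligned
    # front edge: per y-bin min x ; right edge: per x-bin min y
    def edge(a,b,lo,hi):
        out=[]
        for t in np.arange(lo,hi,4):
            k=(b>=t)&(b<t+4)
            if k.sum()>5: out.append((t+2,np.percentile(a[k],1)))
        return np.array(out)
    e=edge(q[:,0],q[:,1],np.percentile(q[:,1],1)+10,np.percentile(q[:,1],99)-10)
    r=edge(q[:,1],q[:,0],np.percentile(q[:,0],1)+10,np.percentile(q[:,0],90))
    def rob(e):
        k=np.ones(len(e),bool)
        for _ in range(5):
            p=np.polyfit(e[k,0],e[k,1],1); k=abs(np.polyval(p,e[:,0])-e[:,1])<3
            if k.sum()<5: k[:]=True
        return p,k.sum(),np.median(e[k,1])
    pe,ne,xe=rob(e); pr,nr,yr=rob(r); print(yaw,pe,ne,len(e),xe,pr,nr,len(r),yr)
    yaw+= (-pe[0]*ne+pr[0]*nr)/(ne+nr)*0.8
O=A.T@np.array([xe-15,yr+125]); print("origin",O,"yaw",yaw)
# check against other points
for n,p in dict(floor=(466,-303),front=(392,-242),lpiv=(630,-310),ltip=(595,-282),tpiv=(549,-435),ttip=(559,-430),dedge=(444,-100)).items(): print(n,(A@(np.array(p)-O)).round(1))
E
```

```text
34158
-0.69 [-1.81433306e-02  6.57603231e+02] 54 56 656.7486368652703 [ 1.95141421e-02 -7.11540307e+01] 48 50 -56.04619781230772
-0.6749692653067748 [-3.53394914e-03  6.57514741e+02] 54 56 657.4372078189397 [ 4.69034843e-03 -7.13197450e+01] 49 50 -67.80060047898468
-0.6717020006309101 [-9.41188944e-06  6.57494296e+02] 54 57 657.6083922173896 [ 1.84234323e-03 -7.16233641e+01] 48 49 -70.23482490103306
-0.6710044263806175 [6.69852101e-04 6.57494456e+02] 54 57 657.6355147606596 [ 1.47534788e-03 -7.18891258e+01] 48 49 -70.68463962895254
-0.6707327033622427 [8.82613272e-04 6.57490654e+02] 54 57 657.6249212693815 [ 1.30447122e-03 -7.19546866e+01] 48 49 -70.89648937352959
-0.6706154209930024 [9.92787544e-04 6.57491231e+02] 54 57 657.6286203000511 [ 1.18126367e-03 -7.19541065e+01] 48 49 -70.98479193394732
origin [ 537.02928517 -357.0556444 ] yaw -0.6705911846889749
floor [-89.2  -1.8]
front [-185.1    0. ]
lpiv [43.6 94.6]
ltip [-1.2 94.8]
tpiv [ 57.8 -53.6]
ttip [ 62.5 -43.5]
dedge [-232.6  143.6]
```

```bash
python3 - <<'E'
from h import *
D=np.load("w1.npz");P=D["P"];I=D["I"]; H=cv2.cvtColor(I,cv2.COLOR_RGB2HSV).astype(int)
O=np.array([537.03,-357.06]);yaw=-0.6706;c,s=np.cos(yaw),np.sin(yaw);A=np.array([[c,s],[-s,c]])
Q=P.copy();Q[...,:2]=(P[...,:2]-O)@A.T
def st(n,m): q=Q[m]; print(n,len(q),np.nanpercentile(q,[2,50,98],axis=0).round(1).tolist())
red=((H[...,0]<8)|(H[...,0]>172))&(H[...,1]>150)&(H[...,2]>90)
st("red",red&(Q[...,2]>110))
st("red tip",red&(Q[...,2]>155))
box=(abs(Q[...,0]-65)<40)&(abs(Q[...,1]+60)<45)
st("toggle",box&(Q[...,2]>112)); st("toggle top",box&(Q[...,2]>138)); st("plate",box&(abs(Q[...,2]-94)<3)&(I.sum(2)<150))
st("panel",(abs(Q[...,2]-67)<4)&(Q[...,0]<-150)&(abs(Q[...,1])<115))
st("rim",(abs(Q[...,2]-26)<3)&(Q[...,0]<-50)&(abs(Q[...,1])<115)&(Q[...,0]>-150))
st("roof",(abs(Q[...,2]-85)<3)&(Q[...,0]>60)&(Q[...,0]<90)&(abs(Q[...,1])<150))
blue=(abs(H[...,0]-110)<12)&(H[...,1]>120)&(Q[...,0]<0)
q=Q[blue&(Q[...,2]>75)&(Q[...,2]<90)][:,:2]; r=cv2.minAreaRect(q.astype(np.float32)); print(r,cv2.boxPoints(r).round())
tp=box&(Q[...,2]>112); q=Q[tp]
for z in range(112,152,6):
    k=(q[:,2]>=z)&(q[:,2]<z+6)
    if k.sum(): print(z,k.sum(),q[k].mean(0).round(1))
E
```

```text
red 565 [[-4.8, 92.5, 117.0], [16.1, 96.6, 144.9], [40.3, 101.9, 164.8]]
red tip 180 [[-5.7, 92.5, 155.2], [0.9, 96.9, 162.2], [8.4, 101.5, 165.4]]
toggle 18239 [[25.4, -44.2, 352.3], [35.2, -28.5, 419.8], [59.9, -17.5, 439.3]]
toggle top 18189 [[25.4, -43.8, 355.5], [35.2, -28.5, 419.8], [59.7, -17.5, 439.3]]
plate 1483 [[37.5, -94.3, 92.4], [65.4, -65.3, 94.0], [86.9, -30.2, 95.7]]
panel 1042 [[-400.0, -90.1, 63.2], [-187.3, 82.4, 66.7], [-183.9, 114.2, 70.5]]
rim 1897 [[-147.8, -110.9, 23.0], [-100.3, 7.1, 23.7], [-52.1, 103.7, 28.8]]
roof 4096 [[60.8, -123.2, 83.6], [75.9, 36.0, 85.6], [89.4, 117.6, 87.4]]
((-127.82028198242188, 126.51092529296875), (24.1458740234375, 241.86695861816406), 85.38054656982422) [[-249.  124.]
 [  -8.  105.]
 [  -6.  129.]
 [-247.  148.]]
118 5 [ 57.4 -55.5 123. ]
124 17 [ 58.6 -54.4 126.7]
130 19 [ 59.8 -52.9 132.3]
136 52 [ 60.7 -44.6 139.8]
142 112 [ 62.4 -44.5 144.5]
```

```bash
cat >> h.py <<'E'
YAW=-0.6706
_c,_s=np.cos(YAW),np.sin(YAW); A=np.array([[_c,_s],[-_s,_c]])
O=np.array([537.03,-357.06])+A.T@np.array([-1,-4.])
def W(x,y,z): return np.r_[O+A.T@np.array([x,y]),z]   # cabinet mm -> world
def C(p): return np.r_[A@(np.array(p[:2])-O),p[2]]
E
python3 - <<'E'
from h import *
print(O); s=plan(W(65,-60,190),YAW,step=30,hold=3); print(s); plan(W(65,-60,122),YAW,step=25,hold=2,start=s)
E
```

```text
[ 533.76072639 -359.57233956]
-1 0.013 0.125 0.176 0 0 0.0170; -1 0.027 0.249 0.352 0 0 0.0341; -1 0.040 0.374 0.528 0 0 0.0511; -1 0.053 0.498 0.704 0 0 0.0681; -1 0.067 0.623 0.880 0 0 0.0851
-1 0.075 0.100 0.176 0 0 0.0170; -1 0.150 0.201 0.352 0 0 0.0341; -1 0.225 0.301 0.528 0 0 0.0511; -1 0.300 0.402 0.704 0 0 0.0681; -1 0.375 0.502 0.880 0 0 0.0851; -1 0.375 0.502 0.880 0 0 0.0851; -1 0.375 0.502 0.880 0 0 0.0851; -1 0.375 0.502 0.880 0 0 0.0851
(array([ 547.39753696, -446.97392649,  190.        ]), -0.6706)
-1 -0.000 -0.000 0.283 0 0 -0.0000; -1 -0.000 -0.000 0.567 0 0 -0.0000; -1 -0.000 -0.000 0.850 0 0 -0.0000; -1 -0.000 -0.000 0.850 0 0 -0.0000; -1 -0.000 -0.000 0.850 0 0 -0.0000
```

step_arm(series="-1 0.013 0.125 0.176 0 0 0.017; -1 0.027 0.249 0.352 0 0 0.034; -1 0.04 0.374 0.528 0 0 0.051; -1 0.053 0.498 0.704 0 0 0.068; -1 0.067 0.623 0.88 0 0 0.085")

```text
time: 3.05
tool_pos: [523.6, -403.3, 259.8]
tcp_rot: [3.141, -0.0, -0.139]
contact_force: [1.1, -0.1, 0.8]
grip_width: 91.9
finger_force: 0.0
```

step_arm(series="-1 0.075 0.1 0.176 0 0 0.017; -1 0.15 0.2 0.352 0 0 0.034; -1 0.225 0.3 0.528 0 0 0.051; -1 0.3 0.4 0.704 0 0 0.068; -1 0.375 0.5 0.88 0 0 0.0855; -1 0.375 0.5 0.88 0 0 0.0855; -1 0.375 0.5 0.88 0 0 0.0855; -1 0.375 0.5 0.88 0 0 0.0855")

```text
time: 3.85
tool_pos: [548.0, -446.4, 191.2]
tcp_rot: [3.141, -0.002, -0.669]
contact_force: [0.5, 0.0, 0.1]
grip_width: 91.8
finger_force: 0.0
```

```bash
python3 - <<'E'
from h import *
c,ob=shot("wrist"); save(c,"w2.png"); print(C(ob["tool_pos"]),ob["tcp_rot"])
P=cloud(c,ob)
for t in("toggle_tip","toggle_pivot"):
    print(t,[(np.round(m["position"]),round(m["p"],2),C(P[int(m["position"][1])%400,int(m["position"][0])%640]).round()) for m in models.pinpoint(c,t)][:3])
E
```

```text
[ 65.17121599 -59.18758352 191.15572978] [ 3.14145080e+00 -1.55544782e-03 -6.69156452e-01]
toggle_tip [(array([285., 227.]), 0.66, array([ 64., -40., 145.]))]
toggle_pivot [(array([316., 208.]), 0.78, array([ 66., -60., 106.]))]
```

View pics/w2.png

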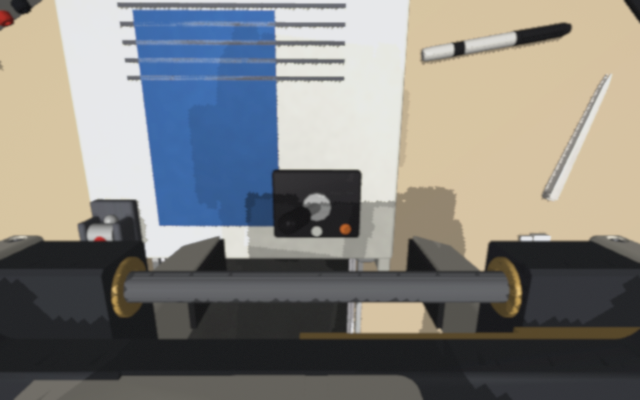

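step_arm(series="-1 0 0 0.28 0 0 0; -1 0 0 0.56 0 0 0; -1 0 0 0.86 0 0 0; -1 0 0 0.86 0 0 0; 0 0 0 0.86 0 0 0; 0 0 0 0.86 0 0 0; 0.3 0 0 0.86 0 0 0; 0.3 0 0 0.86 0 0 0; 0.5 0 0 0.86 0 0 0; 0.5 0 0 0.86 0 0 0; 0.5 0 0 0.86 0 0 0; 0.5 0 0 0.86 0 0 0; 0.5 0 0 0.86 0 0 0; 0.5 0 0 0.86 0 0 0")

```text
time: 5.4
tool_pos: [547.5, -446.8, 120.9]
tcp_rot: [3.141, 0.0, -0.672]
contact_force: [-0.8, 0.2, 0.6]
grip_width: 23.1
finger_force: 0.0
```

Open, and rise back to 260.

step_arm(series="-1 0 0 0 0 0 0; -1 0 0 0 0 0 0; -1 0 0 0 0 0 0; -1 0 0 0 0 0 0; -1 0 0 -0.3 0 0 0; -1 0 0 -0.6 0 0 0; -1 0 0 -1 0 0 0")

```text
time: 6.1
tool_pos: [547.3, -446.1, 200.7]
tcp_rot: [-3.141, 0.003, -0.672]
contact_force: [-0.7, -0.5, 0.7]
grip_width: 74.9
finger_force: 0.0
```

step_arm(series="-1 0 0 -0.35 0 0 0; -1 0 0 -0.7 0 0 0; -1 0 0 -0.7 0 0 0")

```text
time: 6.4
tool_pos: [549.0, -447.7, 262.5]
tcp_rot: [3.14, -0.009, -0.671]
contact_force: [0.4, -0.0, 0.3]
grip_width: 91.1
finger_force: 0.0
```

```bash
python3 - <<'E'
from h import *
c,ob=shot("wrist"); P=cloud(c,ob); print(ob["tool_pos"])
Q=C; 
for t in("toggle_tip","toggle_pivot"):
    print(t,[(np.round(m["position"]),round(m["p"],2),C(P[int(m["position"][1])%400,int(m["position"][0])%640]).round()) for m in models.pinpoint(c,t)][:3])
s=plan([480,-150,290],1.0,step=35,hold=0); s=plan([520,80,290],1.3,step=35,hold=0,start=s); plan([540,230,290],1.57,step=35,hold=3,start=s)
E
```

```text
[ 548.97653971 -447.68463399  262.47599452]
toggle_tip [(array([318., 204.]), 0.73, array([ 64., -61., 151.]))]
toggle_pivot [(array([312., 192.]), 0.73, array([ 71., -57., 136.]))]
-1 -0.185 -0.148 -0.026 0 0 -0.0166; -1 -0.371 -0.297 -0.053 0 0 -0.0333; -1 -0.556 -0.445 -0.079 0 0 -0.0499; -1 -0.741 -0.594 -0.106 0 0 -0.0665
-1 -0.109 -0.211 -0.026 0 0 -0.0166; -1 -0.218 -0.422 -0.053 0 0 -0.0333; -1 -0.328 -0.632 -0.079 0 0 -0.0499; -1 -0.437 -0.843 -0.106 0 0 -0.0665
-1 -0.014 -0.237 -0.026 0 0 -0.0166; -1 -0.028 -0.474 -0.053 0 0 -0.0333; -1 -0.043 -0.711 -0.079 0 0 -0.0499; -1 -0.057 -0.948 -0.106 0 0 -0.0665
-1 0.083 -0.222 -0.026 0 0 -0.0166; -1 0.166 -0.445 -0.053 0 0 -0.0333; -1 0.250 -0.667 -0.079 0 0 -0.0499; -1 0.333 -0.889 -0.106 0 0 -0.0665
-1 0.299 -0.126 -0.000 0 0 -0.0053; -1 0.598 -0.252 -0.000 0 0 -0.0106; -1 0.896 -0.378 -0.000 0 0 -0.0159
-1 0.310 -0.095 -0.000 0 0 -0.0053; -1 0.620 -0.191 -0.000 0 0 -0.0106; -1 0.930 -0.286 -0.000 0 0 -0.0159
-1 0.318 -0.064 -0.000 0 0 -0.0053; -1 0.636 -0.128 -0.000 0 0 -0.0106; -1 0.954 -0.192 -0.000 0 0 -0.0159
-1 0.312 -0.043 -0.000 0 0 -0.0072; -1 0.625 -0.087 -0.000 0 0 -0.0143; -1 0.937 -0.130 -0.000 0 0 -0.0215
-1 0.315 -0.001 -0.000 0 0 -0.0072; -1 0.631 -0.002 -0.000 0 0 -0.0143; -1 0.946 -0.003 -0.000 0 0 -0.0215; -1 0.946 -0.003 -0.000 0 0 -0.0215; -1 0.946 -0.003 -0.000 0 0 -0.0215; -1 0.946 -0.003 -0.000 0 0 -0.0215
```

step_arm(series="-1 -0.185 -0.148 -0.026 0 0 -0.0166; -1 -0.371 -0.297 -0.053 0 0 -0.0333; -1 -0.556 -0.445 -0.079 0 0 -0.0499; -1 -0.741 -0.594 -0.106 0 0 -0.0665")

```text
time: 6.95
tool_pos: [530.2, -371.3, 263.6]
tcp_rot: [-3.14, 0.003, -0.25]
contact_force: [0.8, 0.8, -0.2]
grip_width: 92.1
finger_force: 0.0
```

step_arm(series="-1 -0.109 -0.211 -0.026 0 0 -0.0166; -1 -0.218 -0.422 -0.053 0 0 -0.0333; -1 -0.328 -0.632 -0.079 0 0 -0.0499; -1 -0.437 -0.843 -0.106 0 0 -0.0665")

```text
time: 7.35
tool_pos: [513.3, -297.2, 272.3]
tcp_rot: [-3.139, 0.002, 0.168]
contact_force: [-0.7, 0.1, 0.6]
grip_width: 91.9
finger_force: 0.0
```

step_arm(series="-1 -0.014 -0.237 -0.026 0 0 -0.0166; -1 -0.028 -0.474 -0.053 0 0 -0.0333; -1 -0.043 -0.711 -0.079 0 0 -0.0499; -1 -0.057 -0.948 -0.106 0 0 -0.0665")

```text
time: 7.75
tool_pos: [496.3, -223.2, 280.9]
tcp_rot: [-3.139, 0.001, 0.586]
contact_force: [-0.1, 0.4, -0.1]
grip_width: 91.9
finger_force: 0.0
```

step_arm(series="-1 0.083 -0.222 -0.026 0 0 -0.0166; -1 0.166 -0.445 -0.053 0 0 -0.0333; -1 0.25 -0.667 -0.079 0 0 -0.0499; -1 0.333 -0.889 -0.106 0 0 -0.0665")

```text
time: 8.15
tool_pos: [479.5, -149.2, 289.5]
tcp_rot: [-3.139, 0.0, 1.004]
contact_force: [0.6, 0.2, 0.1]
grip_width: 91.9
finger_force: 0.0
```

step_arm(series="-1 0.3 -0.126 0 0 0 -0.0053; -1 0.6 -0.252 0 0 0 -0.0106; -1 0.9 -0.378 0 0 0 -0.016")

```text
time: 8.45
tool_pos: [493.2, -72.2, 289.5]
tcp_rot: [-3.139, 0.001, 1.101]
contact_force: [-0.7, -0.4, 0.3]
grip_width: 91.6
finger_force: 0.0
```

step_arm(series="-1 0.31 -0.095 0 0 0 -0.0053; -1 0.62 -0.19 0 0 0 -0.0106; -1 0.93 -0.286 0 0 0 -0.016")

```text
time: 8.75
tool_pos: [506.5, 4.5, 289.4]
tcp_rot: [-3.139, 0.001, 1.202]
contact_force: [0.0, 0.4, -0.1]
grip_width: 91.8
finger_force: 0.0
```

step_arm(series="-1 0.32 -0.064 0 0 0 -0.0053; -1 0.636 -0.128 0 0 0 -0.0106; -1 0.954 -0.192 0 0 0 -0.016")

```text
time: 9.05
tool_pos: [519.8, 81.1, 289.3]
tcp_rot: [-3.139, 0.001, 1.303]
contact_force: [0.7, -0.9, 1.2]
grip_width: 91.9
finger_force: 0.0
```

step_arm(series="-1 0.312 -0.043 0 0 0 -0.0072; -1 0.625 -0.087 0 0 0 -0.0143; -1 0.937 -0.13 0 0 0 -0.0215")

```text
time: 9.35
tool_pos: [529.7, 156.0, 289.2]
tcp_rot: [-3.139, 0.001, 1.438]
contact_force: [0.3, -0.3, -0.2]
grip_width: 92.2
finger_force: 0.0
```

step_arm(series="-1 0.315 0 0 0 0 -0.0072; -1 0.63 0 0 0 0 -0.0143; -1 0.946 0 0 0 0 -0.0215; -1 0.946 0 0 0 0 -0.0215; -1 0.946 0 0 0 0 -0.0215; -1 0.946 0 0 0 0 -0.0215")

```text
time: 9.95
tool_pos: [540.2, 229.2, 290.2]
tcp_rot: [-3.14, 0.001, 1.57]
contact_force: [0.2, 0.4, 0.2]
grip_width: 91.5
finger_force: 0.0
```

```bash
cat >> h.py <<'E'
def boxes(c,ob,z=30):
    """lilac boxes seen by the wrist: centre, long-axis angle"""
    P=cloud(c,ob); H=cv2.cvtColor(c["frame"],cv2.COLOR_RGB2HSV).astype(int)
    m=((abs(P[...,2]-z)<6)&(P[...,1]>130)).astype(np.uint8); m=cv2.morphologyEx(m,cv2.MORPH_OPEN,np.ones((5,5),np.uint8)); n,l,s,ce=cv2.connectedComponentsWithStats(m)
    for i in range(1,n):
        if s[i,4]<400: continue
        q=P[l==i][:,:2].astype(np.float32); r=cv2.minAreaRect(q); (w,h),a=r[1],r[2]
        yl=np.radians(a if w>h else a+90)
        k=l==i; hs=np.median(H[k&(H[...,1]>40)],axis=0) if (k&(H[...,1]>40)).any() else 0
        print("c",np.round(r[0],1),"size",np.round(sorted(r[1]),1),"long",round(yl,3),"z",round(float(np.nanmedian(P[k][:,2])),1),"hsv",hs,"px",ce[i].round(),s[i,4])
E
python3 - <<'E'
from h import *
c,ob=shot("wrist"); save(c,"w3.png"); print(ob["tool_pos"],ob["tcp_rot"],ob["joint_positions"]); boxes(c,ob)
E
```

```text
[540.17611251 229.22255331 290.20741142] [-3.14006577e+00  8.87510639e-04  1.57049838e+00] [ 2.70993325e-01  4.22608022e-01  1.22709659e+00 -4.47213921e-04
  1.49359692e+00  2.71326823e-01]
c [455.1 344.4] size [59.8 85.6] long 2.094 z 30.6 hsv [ 66. 152. 190.] px [244.  71.] 4024
c [589.7 335.8] size [59.7 85.6] long 1.311 z 30.5 hsv [126.  53. 225.] px [360.  78.] 3936
c [571.9 207.6] size [59.6 85.8] long 2.157 z 30.3 hsv [125.  58. 207.] px [342. 186.] 3064
c [443.  207.1] size [60.  85.9] long 3.066 z 30.4 hsv [ 89. 170. 141.] px [241. 186.] 3119
```

View pics/w3.png

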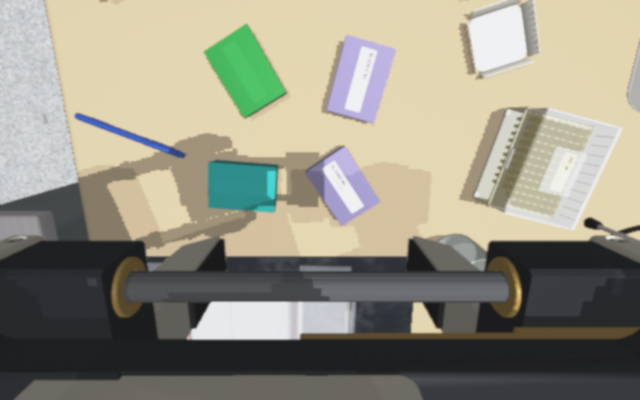

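```bash
python3 - <<'E'
from h import *
P=np.load("top.npy")
for n,P in(("top",P),("side",np.load("side.npy"))):
    for zl,zh in((60,95),(95,125)):
        m=(P[...,2]>zl)&(P[...,2]<zh)&(P[...,0]>380)&(P[...,0]<680)&(P[...,1]>-80)&(P[...,1]<170); q=P[m]
        print(n,zl,len(q),np.percentile(q,[1,99],axis=0).round(0).tolist() if len(q) else "")
    for x in range(380,680,30):
        k=(P[...,2]>40)&(P[...,2]<120)&(abs(P[...,0]-x)<15)&(P[...,1]>0)&(P[...,1]<170); print(x,np.percentile(P[k][:,1],98).round() if k.sum()>3 else None,end=" ")
    print()
c,ob=shot("top"); save(c,"top1.png")
print([(np.round(m["position"]),round(m["p"],2)) for m in models.look_for(c,"slide_box_1")])
E
```

```text
top 60 1844 [[382.0, -60.0, 60.0], [585.0, 89.0, 82.0]]
top 95 70 [[570.0, -53.0, 97.0], [579.0, 79.0, 115.0]]
380 90.0 410 90.0 440 89.0 470 89.0 500 88.0 530 88.0 560 87.0 590 87.0 620 None 650 None 
side 60 1172 [[382.0, -65.0, 60.0], [578.0, 90.0, 84.0]]
side 95 56 [[568.0, -53.0, 96.0], [577.0, 76.0, 110.0]]
380 91.0 410 92.0 440 90.0 470 87.0 500 87.0 530 90.0 560 87.0 590 73.0 620 None 650 None 
[(array([286., 199.]), 0.67), (array([250., 226.]), 0.56), (array([176., 247.]), 0.55), (array([247., 193.]), 0.43)]
```

```bash
python3 - <<'E'
from h import *
s=plan([571.9,207.6,130],2.157,step=30,hold=1); plan([571.9,207.6,7],2.157,step=25,hold=2,start=s)
E
```

```text
-1 -0.045 0.065 0.335 0 0 -0.0156; -1 -0.090 0.131 0.671 0 0 -0.0311
-1 -0.057 0.055 0.335 0 0 -0.0156; -1 -0.114 0.111 0.671 0 0 -0.0311
-1 -0.066 0.043 0.335 0 0 -0.0156; -1 -0.133 0.087 0.671 0 0 -0.0311; -1 -0.133 0.087 0.671 0 0 -0.0311
-1 -0.000 -0.000 0.256 0 0 -0.0000; -1 -0.000 -0.000 0.513 0 0 -0.0000; -1 -0.000 -0.000 0.769 0 0 -0.0000
-1 -0.000 -0.000 0.256 0 0 -0.0000; -1 -0.000 -0.000 0.513 0 0 -0.0000; -1 -0.000 -0.000 0.769 0 0 -0.0000; -1 -0.000 -0.000 0.769 0 0 -0.0000; -1 -0.000 -0.000 0.769 0 0 -0.0000
```

step_arm(series="-1 -0.045 0.065 0.335 0 0 -0.0156; -1 -0.09 0.131 0.671 0 0 -0.0311")

```text
time: 10.3
tool_pos: [551.5, 222.3, 237.7]
tcp_rot: [3.139, 0.0, 1.77]
contact_force: [0.1, -0.3, -1.0]
grip_width: 92.2
finger_force: 0.0
```

step_arm(series="-1 -0.057 0.055 0.335 0 0 -0.0156; -1 -0.114 0.111 0.671 0 0 -0.0311")

```text
time: 10.5
tool_pos: [561.7, 214.8, 182.9]
tcp_rot: [3.141, 0.0, 1.965]
contact_force: [0.3, -0.2, 0.1]
grip_width: 91.6
finger_force: 0.0
```

step_arm(series="-1 -0.066 0.043 0.335 0 0 -0.0156; -1 -0.133 0.087 0.671 0 0 -0.0311; -1 -0.133 0.087 0.671 0 0 -0.0311; -1 -0.133 0.087 0.671 0 0 -0.0311; -1 -0.133 0.087 0.671 0 0 -0.0311")

```text
time: 11.0
tool_pos: [572.7, 208.7, 131.9]
tcp_rot: [3.139, 0.001, 2.156]
contact_force: [0.2, 0.4, 0.9]
grip_width: 91.9
finger_force: 0.0
```

```bash
python3 - <<'E'
from h import *
c,ob=shot("wrist"); boxes(c,ob); print(ob["tool_pos"],ob["tcp_rot"])
plan([571.9,207.6,7],2.157,step=25,hold=2)
E
```

```text
c [474.6 311.1] size [11.9 58.9] long 0.561 z 30.4 hsv [ 66. 152. 198.] px [283.   9.] 1602
c [590.1 335.2] size [59.7 85.9] long 1.311 z 30.6 hsv [127.  48. 232.] px [434.  73.] 10289
c [443.5 206.5] size [59.9 86. ] long 3.065 z 30.5 hsv [ 89. 171. 150.] px [170. 111.] 9643
c [572.4 207. ] size [59.6 85.8] long 2.158 z 30.4 hsv [125.  58. 169.] px [315. 202.] 7678
[572.71277161 208.68069827 131.8686717 ] [3.13889333e+00 1.03818590e-03 2.15572122e+00]
-1 -0.001 -0.003 0.260 0 0 -0.0000; -1 -0.002 -0.006 0.521 0 0 -0.0000; -1 -0.003 -0.008 0.781 0 0 -0.0001
-1 -0.001 -0.003 0.260 0 0 -0.0000; -1 -0.002 -0.006 0.521 0 0 -0.0000; -1 -0.003 -0.008 0.781 0 0 -0.0001; -1 -0.003 -0.008 0.781 0 0 -0.0001; -1 -0.003 -0.008 0.781 0 0 -0.0001
```

step_arm(series="-1 0 0 0.26 0 0 0; -1 0 0 0.52 0 0 0; -1 0 -0.01 0.78 0 0 0")

```text
time: 11.35
tool_pos: [572.1, 208.5, 68.7]
tcp_rot: [3.138, 0.001, 2.157]
contact_force: [0.3, -0.4, -0.6]
grip_width: 91.7
finger_force: 0.0
```

step_arm(series="-1 0 0 0.26 0 0 0; -1 0 0 0.52 0 0 0; -1 0 -0.01 0.78 0 0 0; -1 0 -0.01 0.78 0 0 0; 1 0 -0.01 0.78 0 0 0; 1 0 -0.01 0.78 0 0 0; 1 0 -0.01 0.78 0 0 0; 1 0 -0.01 0.78 0 0 0; 1 0 -0.01 0.78 0 0 0; 1 0 -0.01 0.78 0 0 0; 1 0 -0.01 0.78 0 0 0")

```text
time: 12.45
tool_pos: [571.2, 207.8, 6.0]
tcp_rot: [3.14, 0.001, 2.158]
contact_force: [0.3, 0.8, 5.7]
grip_width: 58.0
finger_force: 30.0
```

```bash
python3 - <<'E'
from h import *
ob=readout.get_obs(); print(ob["tool_pos"],ob["tcp_rot"],ob["grip_width"],ob["finger_force"])
s=plan([571.9,207.6,180],2.157,step=20,jaw=1,hold=0); print(); 
s=plan([470,-80,210],2.3,step=25,jaw=1,hold=0,start=s);s=plan(W(-100,-49,180),YAW+np.pi,step=25,jaw=1,hold=3,start=s)
E
```

```text
[571.24912313 207.80528649   5.96554365] [3.14000721e+00 6.16769094e-04 2.15779400e+00] 57.95904585254885 30.00134378671646
1 -0.001 0.001 -0.242 0 0 0.0000; 1 -0.001 0.001 -0.483 0 0 0.0000; 1 -0.002 0.002 -0.725 0 0 0.0000
1 -0.001 0.001 -0.242 0 0 0.0000; 1 -0.001 0.001 -0.483 0 0 0.0000; 1 -0.002 0.002 -0.725 0 0 0.0000
1 -0.001 0.001 -0.242 0 0 0.0000; 1 -0.001 0.001 -0.483 0 0 0.0000; 1 -0.002 0.002 -0.725 0 0 0.0000

1 -0.143 -0.191 -0.023 0 0 -0.0014; 1 -0.286 -0.381 -0.047 0 0 -0.0028; 1 -0.429 -0.572 -0.070 0 0 -0.0043; 1 -0.573 -0.762 -0.094 0 0 -0.0057
1 -0.136 -0.196 -0.023 0 0 -0.0014; 1 -0.272 -0.391 -0.047 0 0 -0.0028; 1 -0.409 -0.587 -0.070 0 0 -0.0043; 1 -0.545 -0.782 -0.094 0 0 -0.0057
1 -0.129 -0.200 -0.023 0 0 -0.0014; 1 -0.258 -0.401 -0.047 0 0 -0.0028; 1 -0.387 -0.601 -0.070 0 0 -0.0043; 1 -0.517 -0.801 -0.094 0 0 -0.0057
1 -0.122 -0.205 -0.023 0 0 -0.0014; 1 -0.244 -0.410 -0.047 0 0 -0.0028; 1 -0.366 -0.615 -0.070 0 0 -0.0043; 1 -0.488 -0.819 -0.094 0 0 -0.0057
1 -0.167 -0.213 0.031 0 0 -0.0023; 1 -0.335 -0.425 0.062 0 0 -0.0045; 1 -0.502 -0.638 0.094 0 0 -0.0068; 1 -0.670 -0.850 0.125 0 0 -0.0091
1 -0.155 -0.222 0.031 0 0 -0.0023; 1 -0.310 -0.443 0.062 0 0 -0.0045; 1 -0.465 -0.665 0.094 0 0 -0.0068; 1 -0.620 -0.887 0.125 0 0 -0.0091
1 -0.142 -0.230 0.031 0 0 -0.0023; 1 -0.284 -0.460 0.062 0 0 -0.0045; 1 -0.427 -0.691 0.094 0 0 -0.0068; 1 -0.569 -0.921 0.125 0 0 -0.0091; 1 -0.569 -0.921 0.125 0 0 -0.0091; 1 -0.569 -0.921 0.125 0 0 -0.0091; 1 -0.569 -0.921 0.125 0 0 -0.0091
```

step_arm(series="1 0 0 -0.24 0 0 0; 1 0 0 -0.48 0 0 0; 1 0 0 -0.73 0 0 0")

```text
time: 12.75
tool_pos: [569.8, 207.3, 63.3]
tcp_rot: [-3.139, -0.001, 2.158]
contact_force: [-0.2, 0.5, -0.6]
grip_width: 57.7
finger_force: 30.0
```

step_arm(series="1 0 0 -0.24 0 0 0; 1 0 0 -0.48 0 0 0; 1 0 0 -0.73 0 0 0")

```text
time: 13.05
tool_pos: [569.9, 207.4, 121.9]
tcp_rot: [-3.139, -0.001, 2.158]
contact_force: [-0.1, 0.2, -1.5]
grip_width: 58.0
finger_force: 30.0
```

step_arm(series="1 0 0 -0.24 0 0 0; 1 0 0 -0.48 0 0 0; 1 0 0 -0.73 0 0 0")

```text
time: 13.35
tool_pos: [569.9, 207.4, 180.2]
tcp_rot: [-3.139, -0.001, 2.158]
contact_force: [-0.4, 0.3, -0.7]
grip_width: 57.7
finger_force: 30.0
```

step_arm(series="1 -0.143 -0.191 -0.023 0 0 -0.0014; 1 -0.286 -0.381 -0.047 0 0 -0.0028; 1 -0.429 -0.572 -0.07 0 0 -0.0043; 1 -0.573 -0.762 -0.094 0 0 -0.0057")

```text
time: 13.75
tool_pos: [544.3, 134.9, 187.2]
tcp_rot: [-3.14, -0.001, 2.194]
contact_force: [-0.5, -0.0, -1.3]
grip_width: 57.7
finger_force: 30.0
```

step_arm(series="1 -0.136 -0.196 -0.023 0 0 -0.0014; 1 -0.272 -0.391 -0.047 0 0 -0.0028; 1 -0.409 -0.587 -0.07 0 0 -0.0043; 1 -0.545 -0.782 -0.094 0 0 -0.0057")

```text
time: 14.15
tool_pos: [518.9, 63.0, 194.8]
tcp_rot: [-3.14, -0.001, 2.23]
contact_force: [0.9, -0.1, -0.9]
grip_width: 58.0
finger_force: 30.0
```

step_arm(series="1 -0.129 -0.2 -0.023 0 0 -0.0014; 1 -0.258 -0.401 -0.047 0 0 -0.0028; 1 -0.387 -0.601 -0.07 0 0 -0.0043; 1 -0.517 -0.801 -0.094 0 0 -0.0057")

```text
time: 14.55
tool_pos: [493.6, -8.8, 202.4]
tcp_rot: [-3.14, -0.001, 2.266]
contact_force: [0.6, -0.3, -1.5]
grip_width: 58.0
finger_force: 30.0
```

step_arm(series="1 -0.122 -0.205 -0.023 0 0 -0.0014; 1 -0.244 -0.41 -0.047 0 0 -0.0028; 1 -0.366 -0.615 -0.07 0 0 -0.0043; 1 -0.488 -0.819 -0.094 0 0 -0.0057")

```text
time: 14.95
tool_pos: [468.2, -80.7, 210.0]
tcp_rot: [-3.141, -0.001, 2.301]
contact_force: [0.5, 0.2, -1.8]
grip_width: 58.1
finger_force: 30.0
```

step_arm(series="1 -0.167 -0.213 0.031 0 0 -0.0023; 1 -0.335 -0.425 0.062 0 0 -0.0045; 1 -0.502 -0.638 0.094 0 0 -0.0068; 1 -0.67 -0.85 0.125 0 0 -0.0091")

```text
time: 15.35
tool_pos: [453.5, -166.0, 199.8]
tcp_rot: [-3.141, -0.001, 2.359]
contact_force: [0.3, 0.1, -0.5]
grip_width: 57.9
finger_force: 30.0
```

step_arm(series="1 -0.155 -0.222 0.031 0 0 -0.0023; 1 -0.31 -0.443 0.062 0 0 -0.0045; 1 -0.465 -0.665 0.094 0 0 -0.0068; 1 -0.62 -0.887 0.125 0 0 -0.0091")

```text
time: 15.75
tool_pos: [438.6, -251.2, 189.8]
tcp_rot: [-3.141, -0.002, 2.416]
contact_force: [-0.5, -0.3, -1.4]
grip_width: 57.8
finger_force: 30.0
```

step_arm(series="1 -0.142 -0.23 0.031 0 0 -0.0023; 1 -0.284 -0.46 0.062 0 0 -0.0045; 1 -0.427 -0.691 0.094 0 0 -0.0068; 1 -0.569 -0.921 0.125 0 0 -0.0091; 1 -0.569 -0.921 0.125 0 0 -0.0091; 1 -0.569 -0.921 0.125 0 0 -0.0091; 1 -0.569 -0.921 0.125 0 0 -0.0091")

```text
time: 16.45
tool_pos: [424.4, -335.1, 180.3]
tcp_rot: [3.141, -0.001, 2.473]
contact_force: [0.9, 0.5, -1.6]
grip_width: 57.5
finger_force: 30.0
```

```bash
python3 - <<'E'
from h import *
c,ob=shot("wrist"); save(c,"w4.png"); P=cloud(c,ob); print(C(ob["tool_pos"]),ob["tcp_rot"],ob["joint_positions"])
for t in("tray_floor","tray_front","lever_tip"):
    print(t,[(np.round(m["position"]),round(m["p"],2),C(P[int(m["position"][1])%400,int(m["position"][0])%640]).round()) for m in models.pinpoint(c,t)][:3])
Q=(P[...,:2]-O)@A.T; z=P[...,2]
m=(abs(z-67)<3)&(abs(Q[...,1])<104)&(Q[...,0]<-150)&(Q[...,0]>-230); q=Q[m]; print("panel",len(q),np.percentile(q,[2,50,98],axis=0).round(1).tolist())
print([ (y,np.percentile(q[abs(q[:,1]-y)<10][:,0],[2,98]).round(1)) for y in range(-90,100,30) if (abs(q[:,1]-y)<10).sum()>5])
E
```

```text
[-100.93354772  -48.79782582  180.26808617] [ 3.14125483e+00 -9.81395908e-04  2.47288818e+00] [-8.10261420e-01  4.12122673e-01  1.55179712e+00  2.12082229e-04
  1.17869211e+00 -1.71243425e+00]
tray_floor [(array([317., 254.]), 0.72, array([-113.,  -50.,  205.]))]
tray_front [(array([379.,  92.]), 0.98, array([-192.,    9.,    2.]))]
lever_tip []
panel 1462 [[-186.8, -97.4], [-184.7, 6.0], [-182.7, 96.1]]
[(-90, array([-186.9, -183.1])), (-60, array([-186.2, -183.2])), (-30, array([-186.2, -183.2])), (0, array([-186.3, -182.7])), (30, array([-186.5, -182.7])), (60, array([-186.5, -182.8])), (90, array([-186.6, -182.8]))]
```

View pics/w4.png

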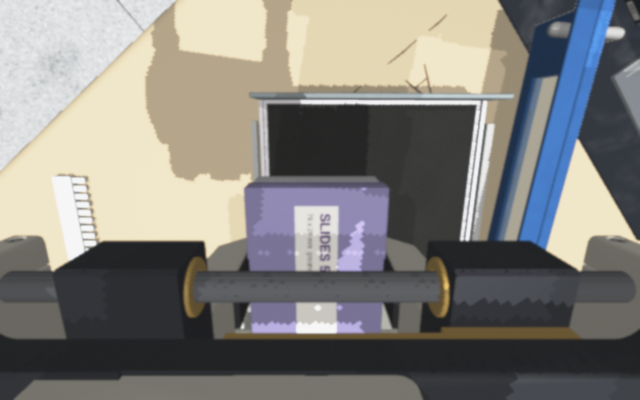

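step_arm(series="1 -0.01 0 0.25 0 0 0; 1 -0.01 0 0.5 0 0 0; 1 -0.01 0 0.75 0 0 0; 1 -0.01 0 0.95 0 0 0")

```text
time: 17.05
tool_pos: [425.0, -335.9, 103.6]
tcp_rot: [3.142, -0.001, 2.473]
contact_force: [-0.5, 0.5, -1.4]
grip_width: 57.8
finger_force: 3.0
```

step_arm(series="1 0 0 0.25 0 0 0; 1 0 0 0.45 0 0 0; 1 0 0 0.65 0 0 0; 1 0 0 0.8 0 0 0; 1 0 0 0.88 0 0 0; 1 0 0 0.93 0 0 0; 1 0 0 0.95 0 0 0; 1 0 0 0.95 0 0 0")

```text
time: 17.85
tool_pos: [425.3, -336.7, 28.8]
tcp_rot: [-3.141, 0.001, 2.473]
contact_force: [-0.3, -0.2, -0.8]
grip_width: 57.9
finger_force: 30.0
```

step_arm(series="1 0 0 0.015 0 0 0; 1 0 0 0.015 0 0 0; -0.6 0 0 0.015 0 0 0; -0.6 0 0 0.015 0 0 0; -0.6 0 0 0.015 0 0 0; -0.6 0 0 0.015 0 0 0; -0.6 0 0 -0.2 0 0 0; -0.6 0 0 -0.5 0 0 0; -0.8 0 0 -1 0 0 0")

```text
time: 18.75
tool_pos: [423.9, -335.4, 107.5]
tcp_rot: [3.141, -0.005, 2.472]
contact_force: [-0.3, -0.3, 0.5]
grip_width: 77.6
finger_force: 0.0
```

step_arm(series="-1 0 0 -0.5 0 0 0; -1 0 0 -1 0 0 0; -1 0 0 -1 0 0 0; -1 0 0 -1 0 0 0")

```text
time: 19.15
tool_pos: [425.2, -336.6, 189.1]
tcp_rot: [-3.141, 0.002, 2.473]
contact_force: [-0.2, -0.2, -0.0]
grip_width: 91.5
finger_force: 0.0
```

```bash
cat >> h.py <<'E'
def tray(c,ob):
    P=cloud(c,ob); H=cv2.cvtColor(c["frame"],cv2.COLOR_RGB2HSV).astype(int); Q=(P[...,:2]-O)@A.T; z=P[...,2]
    m=((z>36)&(z<62)&(Q[...,0]>-178)&(Q[...,0]<12)&(abs(Q[...,1])<105)).astype(np.uint8); m=cv2.morphologyEx(m,cv2.MORPH_OPEN,np.ones((5,5),np.uint8)); n,l,s,ce=cv2.connectedComponentsWithStats(m)
    for i in range(1,n):
        if s[i,4]<300: continue
        k=l==i; q=np.c_[Q[k],z[k]]; r=cv2.minAreaRect(q[:,:2].astype(np.float32)); print("intray",r,"z",np.percentile(q[:,2],[5,50,95]).round(1),s[i,4],ce[i].round())
E
python3 - <<'E'
from h import *
c,ob=shot("wrist"); save(c,"w5.png"); tray(c,ob); print(C(ob["tool_pos"]))
c,ob=shot("top"); tray(c,ob)
P=cloud(c);print([(np.round(m["position"]),round(m["p"],2),ray(c,m["position"],0)[:2].round()) for m in models.pinpoint(c,"slide_box_1")])
E
```

```text
intray ((-98.498291015625, -50.75706100463867), (85.59574127197266, 59.48080825805664), 0.08584560453891754) z [50.1 51.3 52.5] 6077 [316. 191.]
[-99.31764151 -49.46736769 189.14441968]
[(array([181., 247.]), 0.8, array([371., 636.])), (array([253., 223.]), 0.74, array([462., 347.])), (array([424., 230.]), 0.59, array([ 425., -345.])), (array([256., 192.]), 0.57, array([593., 334.])), (array([289., 228.]), 0.53, array([442., 202.]))]
```

View pics/w5.png

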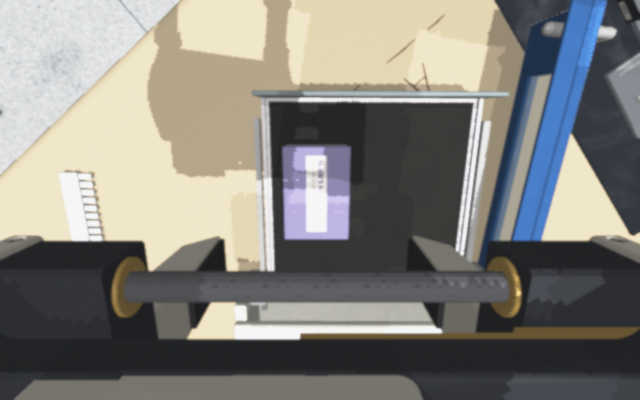

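Box 1 lies flat (top 51 mm) at (-98,-51) in the tray, exactly square. Now back for the second one at about (590,335).

```bash
python3 - <<'E'
from h import *
s=plan([470,-80,230],2.1,step=45,hold=0); s=plan([530,150,230],1.6,step=45,hold=0,start=s); s=plan([590,335,140],1.311,step=40,hold=3,start=s)
E
```

```text
-1 0.256 0.477 -0.090 0 0 0.0099; -1 0.512 0.954 -0.180 0 0 0.0198
-1 0.313 0.442 -0.090 0 0 0.0099; -1 0.626 0.883 -0.180 0 0 0.0198
-1 0.365 0.399 -0.090 0 0 0.0099; -1 0.731 0.799 -0.180 0 0 0.0198
-1 0.351 0.350 0.000 0 0 0.0133; -1 0.701 0.700 0.000 0 0 0.0265
-1 0.404 0.287 0.000 0 0 0.0133; -1 0.807 0.574 0.000 0 0 0.0265
-1 0.446 0.216 0.000 0 0 0.0133; -1 0.891 0.432 0.000 0 0 0.0265
-1 0.382 0.136 0.188 0 0 0.0077; -1 0.763 0.272 0.375 0 0 0.0153
-1 0.393 0.099 0.188 0 0 0.0077; -1 0.786 0.198 0.375 0 0 0.0153
-1 0.401 0.061 0.188 0 0 0.0077; -1 0.801 0.121 0.375 0 0 0.0153; -1 0.801 0.121 0.375 0 0 0.0153; -1 0.801 0.121 0.375 0 0 0.0153; -1 0.801 0.121 0.375 0 0 0.0153
```

step_arm(series="-1 0.256 0.477 -0.09 0 0 0.0099; -1 0.512 0.954 -0.18 0 0 0.0198")

```text
time: 19.5
tool_pos: [439.4, -250.4, 201.0]
tcp_rot: [-3.141, -0.004, 2.343]
contact_force: [1.4, -0.3, -0.1]
grip_width: 91.7
finger_force: 0.0
```

step_arm(series="-1 0.313 0.442 -0.09 0 0 0.0099; -1 0.626 0.883 -0.18 0 0 0.0198")

```text
time: 19.7
tool_pos: [454.9, -164.2, 216.1]
tcp_rot: [-3.14, -0.003, 2.221]
contact_force: [0.6, 0.2, 0.0]
grip_width: 91.5
finger_force: 0.0
```

step_arm(series="-1 0.365 0.4 -0.09 0 0 0.0099; -1 0.731 0.8 -0.18 0 0 0.0198")

```text
time: 19.9
tool_pos: [470.3, -78.8, 230.6]
tcp_rot: [-3.14, -0.002, 2.097]
contact_force: [0.3, 0.6, 0.6]
grip_width: 91.9
finger_force: 0.0
```

step_arm(series="-1 0.35 0.35 0 0 0 0.0133; -1 0.7 0.7 0 0 0 0.0265")

```text
time: 20.1
tool_pos: [490.5, -2.2, 230.6]
tcp_rot: [-3.14, -0.001, 1.93]
contact_force: [0.0, -0.4, -0.2]
grip_width: 92.0
finger_force: 0.0
```

step_arm(series="-1 0.404 0.287 0 0 0 0.0133; -1 0.807 0.574 0 0 0 0.0265")

```text
time: 20.3
tool_pos: [510.6, 74.3, 230.2]
tcp_rot: [-3.139, -0.0, 1.763]
contact_force: [0.9, -0.8, -0.0]
grip_width: 91.7
finger_force: 0.0
```

step_arm(series="-1 0.446 0.216 0 0 0 0.0133; -1 0.891 0.432 0 0 0 0.0265")

```text
time: 20.5
tool_pos: [530.6, 150.8, 230.0]
tcp_rot: [-3.139, 0.001, 1.597]
contact_force: [1.6, -0.2, -0.0]
grip_width: 91.9
finger_force: 0.0
```

step_arm(series="-1 0.382 0.136 0.188 0 0 0.0077; -1 0.763 0.272 0.375 0 0 0.0153")

```text
time: 20.7
tool_pos: [550.8, 212.5, 199.8]
tcp_rot: [-3.14, 0.001, 1.502]
contact_force: [0.2, 0.0, -1.4]
grip_width: 91.6
finger_force: 0.0
```

step_arm(series="-1 0.393 0.099 0.188 0 0 0.0077; -1 0.786 0.198 0.375 0 0 0.0153")

```text
time: 20.9
tool_pos: [570.5, 273.7, 169.0]
tcp_rot: [-3.139, 0.002, 1.406]
contact_force: [-1.1, -0.9, -0.1]
grip_width: 91.9
finger_force: 0.0
```

step_arm(series="-1 0.4 0.061 0.188 0 0 0.0077; -1 0.8 0.121 0.375 0 0 0.0153; -1 0.8 0.121 0.375 0 0 0.0153; -1 0.8 0.121 0.375 0 0 0.0153; -1 0.8 0.121 0.375 0 0 0.0153")

```text
time: 21.4
tool_pos: [590.8, 333.2, 141.4]
tcp_rot: [-3.141, 0.001, 1.311]
contact_force: [0.3, 0.2, -0.1]
grip_width: 91.4
finger_force: 0.0
```

```bash
python3 - <<'E'
from h import *
c,ob=shot("wrist"); boxes(c,ob); print(ob["tool_pos"],ob["tcp_rot"]); save(c,"w6.png")
E
```

```text
c [590.1 335.6] size [59.6 85.8] long 1.312 z 30.4 hsv [125.  57. 191.] px [315. 194.] 7274
c [454.9 346. ] size [60.7 82.4] long 2.096 z 30.5 hsv [ 67. 153. 124.] px [154. 217.] 5734
c [773.7 278.1] size [ 8.2 58.1] long 1.221 z 30.2 hsv [ 25.  80. 131.] px [548. 205.] 620
[590.82865781 333.18183512 141.42102935] [-3.14114761e+00  9.32660636e-04  1.31139233e+00]
```

step_arm(series="-1 0.027 -0.016 0.3 0 0 0; -1 0.027 -0.016 0.6 0 0 0; -1 0.027 -0.016 0.9 0 0 0")

```text
time: 21.75
tool_pos: [590.8, 335.5, 70.2]
tcp_rot: [3.14, -0.001, 1.31]
contact_force: [0.0, -0.9, -0.1]
grip_width: 91.6
finger_force: 0.0
```

step_arm(series="-1 0 0 0.3 0 0 0; -1 0 0 0.6 0 0 0; -1 0 0 0.78 0 0 0; -1 0 0 0.78 0 0 0; 1 0 0 0.78 0 0 0; 1 0 0 0.78 0 0 0; 1 0 0 0.78 0 0 0; 1 0 0 0.78 0 0 0; 1 0 0 0.78 0 0 0; 1 0 0 0.78 0 0 0; 1 0 0 0.78 0 0 0")

```text
time: 22.85
tool_pos: [590.6, 336.7, 7.9]
tcp_rot: [3.141, -0.0, 1.312]
contact_force: [-0.3, -0.1, 4.4]
grip_width: 57.5
finger_force: 30.0
```

```bash
python3 - <<'E'
from h import *
ob=readout.get_obs(); print(ob["tool_pos"],ob["tcp_rot"],ob["grip_width"],ob["finger_force"])
s=plan([590,335,160],1.311,step=25,jaw=1,hold=0); s=plan([540,130,200],1.6,step=28,jaw=1,hold=0,start=s)
s=plan([470,-80,210],2.2,step=28,jaw=1,hold=0,start=s);s=plan(W(-99,47,150),YAW+np.pi,step=28,jaw=1,hold=3,start=s)
E
```

```text
[590.61488119 336.69048078   7.85326963] [ 3.14073953e+00 -4.89749797e-04  1.31154282e+00] 57.50649398566709 30.001006722450256
1 -0.003 -0.000 -0.238 0 0 0.0000; 1 -0.006 -0.001 -0.475 0 0 0.0000; 1 -0.008 -0.001 -0.713 0 0 0.0000; 1 -0.011 -0.001 -0.951 0 0 0.0000
1 -0.003 -0.000 -0.238 0 0 0.0000; 1 -0.006 -0.001 -0.475 0 0 0.0000; 1 -0.008 -0.001 -0.713 0 0 0.0000; 1 -0.011 -0.001 -0.951 0 0 0.0000
1 -0.293 0.006 -0.056 0 0 -0.0051; 1 -0.586 0.012 -0.111 0 0 -0.0102; 1 -0.879 0.018 -0.167 0 0 -0.0153
1 -0.292 -0.022 -0.056 0 0 -0.0051; 1 -0.584 -0.044 -0.111 0 0 -0.0102; 1 -0.877 -0.067 -0.167 0 0 -0.0153
1 -0.289 -0.050 -0.056 0 0 -0.0051; 1 -0.577 -0.100 -0.111 0 0 -0.0102; 1 -0.866 -0.151 -0.167 0 0 -0.0153
1 -0.289 -0.106 -0.014 0 0 -0.0106; 1 -0.577 -0.211 -0.028 0 0 -0.0212; 1 -0.866 -0.317 -0.042 0 0 -0.0318
1 -0.262 -0.161 -0.014 0 0 -0.0106; 1 -0.524 -0.322 -0.028 0 0 -0.0212; 1 -0.786 -0.483 -0.042 0 0 -0.0318
1 -0.225 -0.210 -0.014 0 0 -0.0106; 1 -0.450 -0.420 -0.028 0 0 -0.0212; 1 -0.674 -0.629 -0.042 0 0 -0.0318
1 -0.243 -0.147 0.094 0 0 -0.0054; 1 -0.486 -0.294 0.187 0 0 -0.0108; 1 -0.729 -0.442 0.281 0 0 -0.0162; 1 -0.972 -0.589 0.375 0 0 -0.0216
1 -0.221 -0.179 0.094 0 0 -0.0054; 1 -0.442 -0.357 0.187 0 0 -0.0108; 1 -0.663 -0.536 0.281 0 0 -0.0162; 1 -0.884 -0.715 0.375 0 0 -0.0216; 1 -0.884 -0.715 0.375 0 0 -0.0216; 1 -0.884 -0.715 0.375 0 0 -0.0216; 1 -0.884 -0.715 0.375 0 0 -0.0216
```

step_arm(series="1 0 0 -0.24 0 0 0; 1 0 0 -0.48 0 0 0; 1 0 0 -0.71 0 0 0; 1 -0.01 0 -0.95 0 0 0")

```text
time: 23.25
tool_pos: [589.6, 335.7, 83.2]
tcp_rot: [-3.14, 0.001, 1.312]
contact_force: [-0.3, -0.2, -1.5]
grip_width: 58.1
finger_force: 30.0
```

step_arm(series="1 0 0 -0.24 0 0 0; 1 0 0 -0.48 0 0 0; 1 0 0 -0.71 0 0 0; 1 -0.01 0 -0.95 0 0 0")

```text
time: 23.65
tool_pos: [589.4, 334.9, 159.2]
tcp_rot: [-3.14, 0.001, 1.312]
contact_force: [-0.1, -1.2, -1.7]
grip_width: 58.1
finger_force: 30.0
```

step_arm(series="1 -0.293 0.006 -0.056 0 0 -0.0051; 1 -0.586 0.012 -0.111 0 0 -0.0102; 1 -0.879 0.018 -0.167 0 0 -0.0153")

```text
time: 23.95
tool_pos: [572.5, 266.0, 172.1]
tcp_rot: [-3.141, 0.001, 1.409]
contact_force: [0.4, -0.1, -1.3]
grip_width: 57.4
finger_force: 30.0
```

step_arm(series="1 -0.292 -0.022 -0.056 0 0 -0.0051; 1 -0.584 -0.044 -0.111 0 0 -0.0102; 1 -0.877 -0.067 -0.167 0 0 -0.0153")

```text
time: 24.25
tool_pos: [555.9, 197.4, 185.6]
tcp_rot: [-3.141, 0.0, 1.505]
contact_force: [0.9, 0.2, -1.2]
grip_width: 58.2
finger_force: 30.0
```

step_arm(series="1 -0.289 -0.05 -0.056 0 0 -0.0051; 1 -0.577 -0.1 -0.111 0 0 -0.0102; 1 -0.866 -0.151 -0.167 0 0 -0.0153")

```text
time: 24.55
tool_pos: [539.2, 129.1, 199.0]
tcp_rot: [-3.141, 0.0, 1.601]
contact_force: [1.1, -0.1, -0.6]
grip_width: 57.9
finger_force: 30.0
```

step_arm(series="1 -0.289 -0.106 -0.014 0 0 -0.0106; 1 -0.577 -0.211 -0.028 0 0 -0.0212; 1 -0.866 -0.317 -0.042 0 0 -0.0318")

```text
time: 24.85
tool_pos: [515.8, 59.2, 202.4]
tcp_rot: [-3.141, -0.0, 1.803]
contact_force: [0.8, 0.2, -1.8]
grip_width: 57.8
finger_force: 30.0
```

step_arm(series="1 -0.262 -0.161 -0.014 0 0 -0.0106; 1 -0.524 -0.322 -0.028 0 0 -0.0212; 1 -0.786 -0.483 -0.042 0 0 -0.0318")

```text
time: 25.15
tool_pos: [492.4, -10.8, 205.8]
tcp_rot: [-3.141, -0.0, 2.002]
contact_force: [0.3, -0.1, -0.4]
grip_width: 58.0
finger_force: 30.0
```

step_arm(series="1 -0.225 -0.21 -0.014 0 0 -0.0106; 1 -0.45 -0.42 -0.028 0 0 -0.0212; 1 -0.674 -0.629 -0.042 0 0 -0.0318")

```text
time: 25.45
tool_pos: [469.1, -80.7, 209.2]
tcp_rot: [-3.141, -0.001, 2.202]
contact_force: [0.8, 0.7, -0.9]
grip_width: 57.6
finger_force: 30.0
```

step_arm(series="1 -0.243 -0.147 0.094 0 0 -0.0054; 1 -0.486 -0.294 0.187 0 0 -0.0108; 1 -0.729 -0.442 0.281 0 0 -0.0162; 1 -0.972 -0.589 0.375 0 0 -0.0216")

```text
time: 25.85
tool_pos: [477.1, -171.3, 178.8]
tcp_rot: [-3.141, -0.001, 2.336]
contact_force: [-0.2, 0.1, -1.8]
grip_width: 57.6
finger_force: 30.0
```

step_arm(series="1 -0.221 -0.179 0.094 0 0 -0.0054; 1 -0.442 -0.357 0.187 0 0 -0.0108; 1 -0.663 -0.536 0.281 0 0 -0.0162; 1 -0.884 -0.715 0.375 0 0 -0.0216; 1 -0.884 -0.715 0.375 0 0 -0.0216; 1 -0.884 -0.715 0.375 0 0 -0.0216; 1 -0.884 -0.715 0.375 0 0 -0.0216")

```text
time: 26.55
tool_pos: [484.9, -260.3, 149.5]
tcp_rot: [3.141, -0.001, 2.471]
contact_force: [-0.2, 0.1, 0.4]
grip_width: 57.6
finger_force: 30.0
```

```bash
python3 - <<'E'
from h import *
ob=readout.get_obs(); print(C(ob["tool_pos"]),ob["tcp_rot"],ob["grip_width"],ob["finger_force"]); plan(W(-99,47,29.5),YAW+np.pi,step=20,jaw=1)
E
```

```text
[-99.92289723  47.39774004 149.49363085] [ 3.14138093e+00 -5.10217530e-04  2.47074461e+00] 57.56898471474625 29.999559223651886
1 -0.002 -0.001 0.250 0 0 -0.0000; 1 -0.004 -0.002 0.500 0 0 -0.0000; 1 -0.006 -0.002 0.750 0 0 -0.0000
1 -0.002 -0.001 0.250 0 0 -0.0000; 1 -0.004 -0.002 0.500 0 0 -0.0000; 1 -0.006 -0.002 0.750 0 0 -0.0000; 1 -0.006 -0.002 0.750 0 0 -0.0000
```

step_arm(series="1 0 0 0.25 0 0 0; 1 0 0 0.5 0 0 0; 1 -0.01 0 0.75 0 0 0")

```text
time: 26.85
tool_pos: [485.9, -260.7, 89.5]
tcp_rot: [3.141, 0.001, 2.472]
contact_force: [0.1, 0.3, -1.8]
grip_width: 57.8
finger_force: 30.0
```

step_arm(series="1 0 0 0.25 0 0 0; 1 0 0 0.45 0 0 0; 1 0 0 0.6 0 0 0; 1 0 0 0.68 0 0 0; 1 0 0 0.72 0 0 0; 1 0 0 0.75 0 0 0; 1 0 0 0.75 0 0 0; 1 0 0 0.75 0 0 0")

```text
time: 27.65
tool_pos: [485.9, -261.9, 30.0]
tcp_rot: [-3.142, 0.001, 2.471]
contact_force: [1.0, -0.1, -0.7]
grip_width: 57.7
finger_force: 30.0
```

step_arm(series="1 0 0 0.006 0 0 0; 1 0 0 0.006 0 0 0; -0.6 0 0 0.006 0 0 0; -0.6 0 0 0.006 0 0 0; -0.6 0 0 0.006 0 0 0; -0.6 0 0 0.006 0 0 0; -0.6 0 0 -0.2 0 0 0; -0.6 0 0 -0.5 0 0 0; -0.7 0 0 -1 0 0 0")

```text
time: 28.55
tool_pos: [484.3, -260.8, 108.3]
tcp_rot: [-3.141, -0.005, 2.471]
contact_force: [1.9, 0.2, 0.4]
grip_width: 76.6
finger_force: 0.0
```

step_arm(series="-1 0 0 -0.5 0 0 0; -1 0 0 -1 0 0 0; -1 0 0 -1 0 0 0; -1 0 0 -1 0 0 0")

```text
time: 28.95
tool_pos: [485.8, -261.8, 190.1]
tcp_rot: [3.142, 0.002, 2.471]
contact_force: [-0.1, 1.0, -1.0]
grip_width: 91.7
finger_force: 0.0
```

```bash
python3 - <<'E'
from h import *
c,ob=shot("wrist"); save(c,"w7.png"); tray(c,ob); print(C(ob["tool_pos"]),ob["joint_positions"].round(2))
c,ob=shot("top")
print([(np.round(m["position"]),round(m["p"],2),ray(c,m["position"],0)[:2].round()) for m in models.pinpoint(c,"slide_box_1")])
E
```

```text
intray ((-98.24131774902344, -50.6876106262207), (60.012516021728516, 85.97472381591797), 89.99078369140625) z [49.6 51.3 52.5] 6289 [210. 190.]
intray ((-98.33595275878906, 45.510162353515625), (85.90971374511719, 59.57646560668945), 0.1812468320131302) z [50.1 51.4 52.5] 6051 [316. 191.]
[-98.31140189  46.81327867 190.11591143] [-0.63  0.42  1.51 -0.    1.21 -1.53]
[(array([288., 228.]), 0.86, array([443., 206.])), (array([253., 224.]), 0.81, array([462., 347.])), (array([179., 251.]), 0.76, array([358., 645.])), (array([423., 232.]), 0.55, array([ 414., -344.])), (array([400., 216.]), 0.42, array([ 482., -251.])), (array([363., 155.]), 0.34, array([ 741., -110.]))]
```

View pics/w7.png

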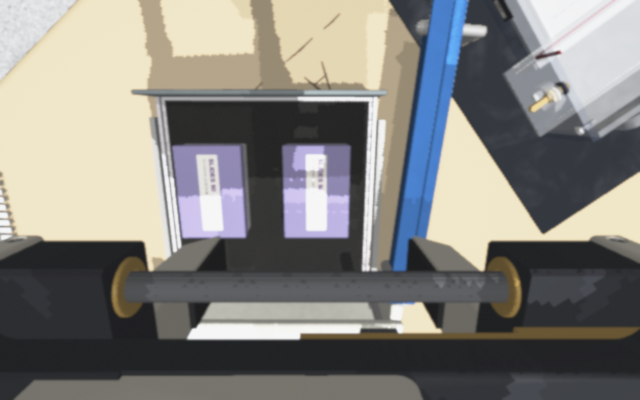

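```bash
python3 - <<'E'
from h import *
print(W(-215,-20,42), np.linalg.norm(W(-215,-20,0)))
s=plan(W(-215,-20,190),YAW+np.pi,step=35,jaw=1,hold=1); plan(W(-215,-20,42),YAW+np.pi,step=35,jaw=1,hold=3,start=s)
E
```

```text
[ 352.89008239 -241.62824206   42.        ] 427.6863542450298
1 0.361 -0.209 -0.007 0 0 -0.0000; 1 0.722 -0.417 -0.014 0 0 -0.0000
1 0.361 -0.209 -0.007 0 0 -0.0000; 1 0.722 -0.417 -0.014 0 0 -0.0000; 1 0.722 -0.417 -0.014 0 0 -0.0000
1 -0.000 -0.000 0.308 0 0 -0.0000; 1 -0.000 -0.000 0.617 0 0 -0.0000; 1 -0.000 -0.000 0.925 0 0 -0.0000
1 -0.000 -0.000 0.308 0 0 -0.0000; 1 -0.000 -0.000 0.617 0 0 -0.0000; 1 -0.000 -0.000 0.925 0 0 -0.0000; 1 -0.000 -0.000 0.925 0 0 -0.0000; 1 -0.000 -0.000 0.925 0 0 -0.0000; 1 -0.000 -0.000 0.925 0 0 -0.0000
```

step_arm(series="1 0.36 -0.21 0 0 0 0; 1 0.72 -0.417 0 0 0 0")

```text
time: 29.3
tool_pos: [418.6, -251.3, 187.5]
tcp_rot: [-3.142, -0.003, 2.472]
contact_force: [-0.1, -0.1, 0.9]
grip_width: 80.2
finger_force: 0.0
```

step_arm(series="1 0.36 -0.21 0 0 0 0; 1 0.72 -0.417 0 0 0 0; 1 0.72 -0.417 0 0 0 0; 1 0.72 -0.417 0 0 0 0; 1 0.72 -0.417 0 0 0 0")

```text
time: 29.8
tool_pos: [354.7, -242.6, 189.1]
tcp_rot: [3.141, 0.0, 2.471]
contact_force: [0.3, 0.1, -0.5]
grip_width: 40.2
finger_force: 0.0
```

step_arm(series="1 0 0 0.31 0 0 0; 1 0 0 0.62 0 0 0; 1 0 0 0.92 0 0 0")

```text
time: 30.1
tool_pos: [354.9, -242.5, 114.6]
tcp_rot: [3.142, 0.0, 2.472]
contact_force: [-0.4, -1.1, 0.1]
grip_width: 16.5
finger_force: 0.0
```

step_arm(series="1 0 0 0.31 0 0 0; 1 0 0 0.62 0 0 0; 1 0 0 0.92 0 0 0; 1 0 0 0.92 0 0 0; 1 0 0 0.92 0 0 0")

```text
time: 30.6
tool_pos: [354.5, -242.4, 42.1]
tcp_rot: [3.141, -0.001, 2.471]
contact_force: [0.7, -0.4, -0.2]
grip_width: 0.2
finger_force: 0.0
```

step_arm(series="1 -0.08 0 0 0 0 0; 1 -0.16 0 0 0 0 0; 1 -0.24 0 0 0 0 0; 1 -0.32 0 0 0 0 0; 1 -0.42 0 0 0 0 0; 1 -0.52 0 0 0 0 0; 1 -0.62 0 0 0 0 0; 1 -0.72 0 0 0 0 0; 1 -0.82 0 0 0 0 0; 1 -0.92 0 0 0 0 0; 1 -1 0 0 0 0 0")

```text
time: 31.7
tool_pos: [417.2, -292.6, 42.2]
tcp_rot: [-3.141, 0.0, 2.471]
contact_force: [-1.6, -0.4, 0.7]
grip_width: 0.6
finger_force: 0.9
```

step_arm(series="1 -0.1 0 0 0 0 0; 1 -0.2 0 0 0 0 0; 1 -0.3 0 0 0 0 0; 1 -0.4 0 0 0 0 0; 1 -0.5 0 0 0 0 0; 1 -0.6 0 0 0 0 0; 1 -0.7 0 0 0 0 0; 1 -0.8 0 0 0 0 0; 1 -0.9 0 0 0 0 0; 1 -1 0 0 0 0 0")

```text
time: 32.7
tool_pos: [479.8, -342.2, 42.2]
tcp_rot: [-3.142, -0.0, 2.471]
contact_force: [-2.2, -0.1, -0.1]
grip_width: 0.1
finger_force: 1.0
```

```bash
python3 - <<'E'
from h import *
ob=readout.get_obs(); print(C(ob["tool_pos"]),A@ob["contact_force"][:2],ob["grip_width"])
E
```

```text
[-53.10942322 -19.91578423  42.22283972] [-1.65953788 -1.4591409 ] 0.05485750936995719
```

step_arm(series="1 -0.1 0 0 0 0 0; 1 -0.2 0 0 0 0 0; 1 -0.3 0 0 0 0 0; 1 -0.38 0 0 0 0 0; 1 -0.45 0 0 0 0 0; 1 -0.5 0 0 0 0 0; 1 -0.54 0 0 0 0 0; 1 -0.57 0 0 0 0 0; 1 -0.59 0 0 0 0 0; 1 -0.61 0 0 0 0 0; 1 -0.61 0 0 0 0 0")

```text
time: 33.8
tool_pos: [517.5, -372.1, 42.3]
tcp_rot: [3.142, -0.0, 2.471]
contact_force: [-3.2, 0.5, 1.6]
grip_width: 0.7
finger_force: 0.9
```

```bash
python3 - <<'E'
from h import *
ob=readout.get_obs(); print(C(ob["tool_pos"]),A@ob["contact_force"][:2],ob["grip_width"])
E
```

```text
[ -4.99889801 -19.91737141  42.25854431] [-2.80734474 -1.57812831] 0.7472456645871174
```

step_arm(series="1 -0.015 0 0 0 0 0; 1 -0.03 0 0 0 0 0; 1 -0.045 0 0 0 0 0; 1 -0.06 0 0 0 0 0; 1 -0.06 0 0 0 0 0; 1 -0.06 0 0 0 0 0")

```text
time: 34.4
tool_pos: [517.4, -372.0, 42.3]
tcp_rot: [-3.141, -0.011, 2.471]
contact_force: [-17.6, 10.2, 12.2]
grip_width: 0.3
finger_force: 9.9
```

```bash
python3 - <<'E'
from h import *
ob=readout.get_obs(); print(C(ob["tool_pos"]),A@ob["contact_force"][:2],ob["grip_width"])
E
```

```text
[ -5.05971309 -19.92114309  42.25856901] [-20.18075597  -2.93136613] 0.25883812361043934
```

```bash
python3 - <<'E'
from h import *
y=YAW+np.pi
s=plan(W(-35,-20,42),y,step=25,jaw=1,hold=0);s=plan(W(-35,20,190),y,step=40,jaw=1,hold=0,start=s);s=plan(W(-38,102,190),y,step=40,jaw=1,hold=3,start=s); s=plan(W(-38,102,148),y,step=30,jaw=1,hold=2,start=s)
E
```

```text
1 0.187 -0.000 0.002 0 0 0.0000; 1 0.374 -0.001 0.003 0 0 0.0000
1 -0.000 0.125 -0.463 0 0 -0.0000; 1 -0.000 0.250 -0.925 0 0 -0.0000
1 -0.000 0.125 -0.463 0 0 -0.0000; 1 -0.000 0.250 -0.925 0 0 -0.0000
1 0.009 0.256 0.000 0 0 -0.0000; 1 0.019 0.512 0.000 0 0 -0.0000
1 0.009 0.256 0.000 0 0 -0.0000; 1 0.019 0.512 0.000 0 0 -0.0000; 1 0.019 0.512 0.000 0 0 -0.0000; 1 0.019 0.512 0.000 0 0 -0.0000; 1 0.019 0.512 0.000 0 0 -0.0000
1 -0.000 -0.000 0.263 0 0 -0.0000; 1 -0.000 -0.000 0.525 0 0 -0.0000; 1 -0.000 -0.000 0.525 0 0 -0.0000; 1 -0.000 -0.000 0.525 0 0 -0.0000
```

step_arm(series="1 0.19 0 0 0 0 0; 1 0.38 0 0 0 0 0; 1 0.38 0 0 0 0 0")

```text
time: 34.7
tool_pos: [496.9, -355.4, 42.5]
tcp_rot: [3.141, -0.0, 2.471]
contact_force: [-0.1, -1.2, -0.2]
grip_width: -0.1
finger_force: 0.0
```

step_arm(series="1 0 0.1 -0.463 0 0 0; 1 0 0.25 -0.925 0 0 0")

```text
time: 34.9
tool_pos: [510.1, -341.0, 116.5]
tcp_rot: [3.142, -0.001, 2.47]
contact_force: [0.7, 0.5, 0.1]
grip_width: 0.3
finger_force: 0.0
```

step_arm(series="1 0 0.125 -0.463 0 0 0; 1 0 0.25 -0.925 0 0 0")

```text
time: 35.1
tool_pos: [523.4, -325.1, 192.3]
tcp_rot: [3.141, 0.002, 2.471]
contact_force: [0.3, -0.7, -0.1]
grip_width: 0.6
finger_force: 0.0
```

step_arm(series="1 0.01 0.256 0 0 0 0; 1 0.02 0.512 0 0 0 0")

```text
time: 35.3
tool_pos: [548.4, -292.4, 192.6]
tcp_rot: [3.141, 0.005, 2.47]
contact_force: [-0.3, -0.0, -0.4]
grip_width: 0.4
finger_force: 0.0
```

step_arm(series="1 0.01 0.256 0 0 0 0; 1 0.02 0.512 0 0 0 0; 1 0.02 0.512 0 0 0 0; 1 0.02 0.512 0 0 0 0")

```text
time: 35.7
tool_pos: [571.4, -258.9, 190.4]
tcp_rot: [-3.141, 0.001, 2.472]
contact_force: [0.3, -0.8, 0.5]
grip_width: 0.3
finger_force: 0.0
```

step_arm(series="1 0 0 0.26 0 0 0; 1 0 0 0.525 0 0 0; 1 0 0 0.525 0 0 0; 1 0 0 0.525 0 0 0")

```text
time: 36.1
tool_pos: [570.6, -259.6, 148.6]
tcp_rot: [-3.141, 0.0, 2.47]
contact_force: [0.3, 0.3, -0.4]
grip_width: 0.4
finger_force: 0.0
```

```bash
python3 - <<'E'
from h import *
c,ob=shot("wrist"); print(C(ob["tool_pos"]),A@ob["contact_force"][:2])
P=cloud(c,ob); Q=(P[...,:2]-O)@A.T; m=(abs(P[...,2]-67)<3)&(abs(Q[...,1])<104)&(abs(Q[...,0])<20); print(m.sum(),np.percentile(Q[m],[2,50,98],axis=0).round(1).tolist() if m.sum() else "")
c,ob=shot("top"); P=cloud(c,ob); H=cv2.cvtColor(c["frame"],cv2.COLOR_RGB2HSV)
for t in("tray_front","lever_tip"): print(t,[(np.round(m["position"]),round(m["p"],2),C(P[int(m["position"][1]),int(m["position"][0])]).round()) for m in models.pinpoint(c,t)][:3])
E
```

```text
[-33.27617371 101.20840355 148.55178187] [0.01993935 0.43685553]
761 [[4.9, -99.1], [6.4, -50.1], [8.8, -0.8]]
tray_front [(array([428., 199.]), 0.5, array([-49.,  37., 254.]))]
lever_tip []
```

step_arm(series="1 -0.12 0 0 0 0 0; 1 -0.24 0 0 0 0 0; 1 -0.34 0 0 0 0 0; 1 -0.42 0 0 0 0 0; 1 -0.5 0 0 0 0 0; 1 -0.58 0 0 0 0 0; 1 -0.66 0 0 0 0 0; 1 -0.74 0 0 0 0 0; 1 -0.82 0 0 0 0 0; 1 -0.9 0 0 0 0 0; 1 -0.9 0 0 0 0 0")

```text
time: 37.4
tool_pos: [627.7, -304.3, 147.8]
tcp_rot: [-3.141, 0.001, 2.47]
contact_force: [-0.4, 0.8, -0.6]
grip_width: 0.7
finger_force: 0.0
```

step_arm(series="1 -0.08 0 0 0 0 0; 1 -0.16 0 0 0 0 0; 1 -0.22 0 0 0 0 0; 1 -0.27 0 0 0 0 0; 1 -0.27 0 0 0 0 0")

```text
time: 37.9
tool_pos: [644.4, -317.3, 148.1]
tcp_rot: [-3.141, 0.0, 2.471]
contact_force: [0.5, 0.2, -0.3]
grip_width: 0.2
finger_force: 0.0
```

step_arm(series="1 0.3 0 0 0 0 0; 1 0.6 0 0 0 0 0; 1 1 0 0 0 0 0; 1 1 0 -0.4 0 0 0; 1 1 0 -0.9 0 0 0; 1 1 0 -0.9 0 0 0")

```text
time: 38.5
tool_pos: [583.4, -268.3, 226.9]
tcp_rot: [3.14, 0.011, 2.471]
contact_force: [1.3, -0.6, -0.2]
grip_width: 0.6
finger_force: 0.0
```

```bash
python3 - <<'E'
from h import *
c,ob=shot("top"); P=cloud(c,ob); H=cv2.cvtColor(c["frame"],cv2.COLOR_RGB2HSV).astype(int); Q=(P[...,:2]-O)@A.T
for n in("top","side"):
    c,ob=shot(n); P=cloud(c,ob); H=cv2.cvtColor(c["frame"],cv2.COLOR_RGB2HSV).astype(int); Q=(P[...,:2]-O)@A.T
    red=((H[...,0]<8)|(H[...,0]>172))&(H[...,1]>120)&(abs(Q[...,0]-45)<80)&(abs(Q[...,1]-102)<30); q=np.c_[Q[red],P[red][:,2]]; print(n,len(q),np.percentile(q,[5,50,95],axis=0).round().tolist() if len(q) else "")
    print([(np.round(m["position"]),round(m["p"],2),C(P[int(m["position"][1]),int(m["position"][0])]).round()) for m in models.pinpoint(c,"lever_tip")][:3])
print(C(readout.get_obs()["tool_pos"]))
E
```

```text
top 0 
[]
side 31 [[50.0, 95.0, 115.0], [67.0, 99.0, 135.0], [90.0, 104.0, 162.0]]
[(array([387., 252.]), 0.53, array([ 91.,  96., 156.]))]
[-20.78142201 101.88588114 218.72522223]
```

```bash
cat >> h.py <<'E'
def dpose(q,r=160,off=22,z=58):
    d=np.array([-np.sin(q),-np.cos(q)]);n=np.array([-np.cos(q),np.sin(q)]); p=np.array([-2,123])+r*d+off*n
    return W(p[0],p[1],z),YAW+np.pi-q
def arc(qs,off,start=None,jaw=1):
    ob=readout.get_obs()
    p0,y0=(np.array(ob["tool_pos"]),ob["tcp_rot"][2]) if start is None else start
    rows=[]
    for q in qs:
        p,y=dpose(q,off=off); d=R.from_euler('xyz',[np.pi,0,y0]).as_matrix().T@(p-p0)/80; t=-((y-y0+np.pi)%(2*np.pi)-np.pi)/2/np.pi
        rows.append(f"{jaw} {d[0]:.3f} {d[1]:.3f} {d[2]:.3f} 0 0 {t:.4f}")
    print("; ".join(rows)); return dpose(qs[-1],off=off)
E
python3 - <<'E'
from h import *
p,y=dpose(1.65,off=40); print(p,y,C(p)); p2=p.copy();p2[2]=200
s=plan(p2,y,step=35,jaw=1,hold=3); plan(p,y,step=30,jaw=1,hold=3,start=s)
E
```

```text
[ 518.80111249 -123.65308581   58.        ] 0.8209926535897933 [-158.333569    175.53394335   58.        ]
1 0.123 0.066 0.017 0 0 0.0188; 1 0.246 0.131 0.033 0 0 0.0375; 1 0.368 0.197 0.050 0 0 0.0563; 1 0.491 0.263 0.067 0 0 0.0750; 1 0.614 0.329 0.084 0 0 0.0938; 1 0.737 0.394 0.100 0 0 0.1125; 1 0.860 0.460 0.117 0 0 0.1313
1 0.132 -0.046 0.017 0 0 0.0188; 1 0.263 -0.091 0.033 0 0 0.0375; 1 0.395 -0.137 0.050 0 0 0.0563; 1 0.527 -0.182 0.067 0 0 0.0750; 1 0.658 -0.228 0.084 0 0 0.0938; 1 0.790 -0.274 0.100 0 0 0.1125; 1 0.921 -0.319 0.117 0 0 0.1313; 1 0.921 -0.319 0.117 0 0 0.1313; 1 0.921 -0.319 0.117 0 0 0.1313; 1 0.921 -0.319 0.117 0 0 0.1313
1 0.000 -0.000 0.296 0 0 -0.0000; 1 0.000 -0.000 0.592 0 0 -0.0000; 1 0.000 -0.000 0.887 0 0 -0.0000
1 0.000 -0.000 0.296 0 0 -0.0000; 1 0.000 -0.000 0.592 0 0 -0.0000; 1 0.000 -0.000 0.887 0 0 -0.0000; 1 0.000 -0.000 0.887 0 0 -0.0000; 1 0.000 -0.000 0.887 0 0 -0.0000; 1 0.000 -0.000 0.887 0 0 -0.0000
```

step_arm(series="1 0.123 0.066 0.017 0 0 0.0188; 1 0.246 0.131 0.033 0 0 0.0375; 1 0.368 0.197 0.05 0 0 0.0563; 1 0.491 0.263 0.067 0 0 0.075; 1 0.614 0.329 0.084 0 0 0.0938; 1 0.737 0.394 0.1 0 0 0.1125; 1 0.86 0.46 0.117 0 0 0.1313")

```text
time: 39.45
tool_pos: [549.7, -194.9, 209.4]
tcp_rot: [-3.139, -0.001, 1.641]
contact_force: [0.1, 0.5, 0.1]
grip_width: 0.4
finger_force: 0.0
```

step_arm(series="1 0.132 -0.046 0.017 0 0 0.0188; 1 0.263 -0.091 0.033 0 0 0.0375; 1 0.395 -0.137 0.05 0 0 0.0563; 1 0.527 -0.182 0.067 0 0 0.075; 1 0.658 -0.228 0.084 0 0 0.0938; 1 0.79 -0.274 0.1 0 0 0.1125; 1 0.921 -0.319 0.117 0 0 0.1313; 1 0.921 -0.319 0.117 0 0 0.1313; 1 0.921 -0.319 0.117 0 0 0.1313")

```text
time: 40.35
tool_pos: [519.3, -124.1, 200.9]
tcp_rot: [-3.141, 0.001, 0.824]
contact_force: [0.4, -0.2, -0.7]
grip_width: 0.4
finger_force: 0.0
```

```bash
python3 - <<'E'
from h import *
c,ob=shot("top"); P=cloud(c,ob); H=cv2.cvtColor(c["frame"],cv2.COLOR_RGB2HSV).astype(int); Q=(P[...,:2]-O)@A.T
c,ob=shot("side"); save(c,"s2.png"); P=cloud(c); H=cv2.cvtColor(c["frame"],cv2.COLOR_RGB2HSV).astype(int); Q=(P[...,:2]-O)@A.T
b=(abs(H[...,0]-110)<12)&(H[...,1]>120)&(P[...,2]>74)&(P[...,2]<92)&(Q[...,0]<10)&(Q[...,0]>-300)&(abs(Q[...,1]-130)<60); q=Q[b]; print(len(q),np.polyfit(q[:,0],q[:,1],1)); print(C(readout.get_obs()["tool_pos"]),readout.get_obs()["tcp_rot"])
E
```

```text
231 [-8.08881824e-02  1.20478359e+02]
[-157.23251923  175.33596365  201.15445971] [-3.14134969e+00  3.75127022e-04  8.22823252e-01]
```

View pics/s2.png

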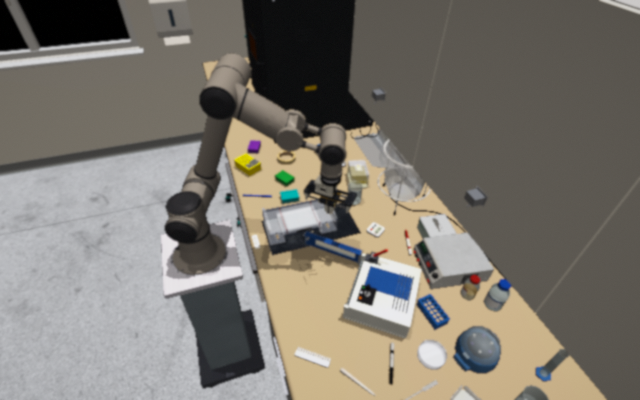

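step_arm(series="1 0 0 0.3 0 0 0; 1 0 0 0.6 0 0 0; 1 0 0 0.9 0 0 0")

```text
time: 40.75
tool_pos: [519.6, -124.6, 128.7]
tcp_rot: [3.141, -0.0, 0.822]
contact_force: [0.0, 0.6, -0.2]
grip_width: 0.5
finger_force: 0.0
```

step_arm(series="1 0 0 0.3 0 0 0; 1 0 0 0.6 0 0 0; 1 0 0 0.88 0 0 0; 1 0 0 0.88 0 0 0; 1 0 0 0.88 0 0 0")

```text
time: 41.25
tool_pos: [519.6, -124.4, 59.2]
tcp_rot: [-3.141, 0.0, 0.821]
contact_force: [-0.6, 0.1, -0.4]
grip_width: 0.4
finger_force: 0.0
```

```bash
python3 - <<'E'
from h import *
ob=readout.get_obs(); print(C(ob["tool_pos"]),ob["contact_force"])
s=arc([1.65,1.6,1.55,1.5,1.45,1.4],20)
qs=np.arange(1.35,0.07,-0.06)
for i in range(0,len(qs),7): s=arc(qs[i:i+7],20,start=s)
print(qs[-1])
E
```

```text
[-157.23695821  175.41679351   59.22959519] [-0.59534439  0.07717973 -0.41054329]
1 -0.250 -0.014 0.015 0 0 0.0000; 1 -0.350 -0.024 0.015 0 0 -0.0079; 1 -0.451 -0.029 0.015 0 0 -0.0159; 1 -0.551 -0.029 0.015 0 0 -0.0238; 1 -0.652 -0.024 0.015 0 0 -0.0318; 1 -0.752 -0.014 0.015 0 0 -0.0397
1 -0.100 -0.010 -0.000 0 0 -0.0080; 1 -0.221 -0.015 -0.000 0 0 -0.0175; 1 -0.342 -0.013 -0.000 0 0 -0.0271; 1 -0.463 -0.004 -0.000 0 0 -0.0366; 1 -0.582 0.012 0.000 0 0 -0.0462; 1 -0.701 0.036 0.000 0 0 -0.0557; 1 -0.818 0.066 0.000 0 0 -0.0653
1 -0.120 -0.011 -0.000 0 0 -0.0095; 1 -0.241 -0.016 -0.000 0 0 -0.0191; 1 -0.362 -0.012 -0.000 0 0 -0.0286; 1 -0.483 -0.002 -0.000 0 0 -0.0382; 1 -0.602 0.015 0.000 0 0 -0.0477; 1 -0.721 0.040 0.000 0 0 -0.0573; 1 -0.837 0.072 0.000 0 0 -0.0668
1 -0.120 -0.011 -0.000 0 0 -0.0095; 1 -0.241 -0.016 -0.000 0 0 -0.0191; 1 -0.362 -0.012 -0.000 0 0 -0.0286; 1 -0.483 -0.002 -0.000 0 0 -0.0382; 1 -0.602 0.015 0.000 0 0 -0.0477; 1 -0.721 0.040 0.000 0 0 -0.0573; 1 -0.837 0.072 0.000 0 0 -0.0668
1 -0.120 -0.011 -0.000 0 0 -0.0095
0.08999999999999897
```

step_arm(series="1 -0.12 0 0.01 0 0 0; 1 -0.2 -0.01 0.015 0 0 0; 1 -0.25 -0.014 0.015 0 0 0; 1 -0.35 -0.024 0.015 0 0 -0.0079; 1 -0.45 -0.029 0.015 0 0 -0.0159; 1 -0.55 -0.029 0.015 0 0 -0.0238; 1 -0.652 -0.024 0.015 0 0 -0.0318; 1 -0.752 -0.014 0.015 0 0 -0.0397")

```text
time: 42.05
tool_pos: [477.4, -167.9, 58.6]
tcp_rot: [3.14, -0.0, 1.072]
contact_force: [0.7, 0.4, 0.7]
grip_width: 0.5
finger_force: 0.2
```

step_arm(series="1 -0.1 -0.01 0 0 0 -0.008; 1 -0.221 -0.015 0 0 0 -0.0175; 1 -0.342 -0.013 0 0 0 -0.0271; 1 -0.463 -0.004 0 0 0 -0.0366; 1 -0.582 0.012 0 0 0 -0.0462; 1 -0.7 0.036 0 0 0 -0.0557; 1 -0.818 0.066 0 0 0 -0.0653")

```text
time: 42.75
tool_pos: [450.5, -227.8, 58.5]
tcp_rot: [3.141, 0.0, 1.483]
contact_force: [-0.0, 0.0, 0.5]
grip_width: 0.5
finger_force: 0.2
```

step_arm(series="1 -0.12 -0.011 0 0 0 -0.0095; 1 -0.241 -0.016 0 0 0 -0.0191; 1 -0.362 -0.012 0 0 0 -0.0286; 1 -0.483 0 0 0 0 -0.0382; 1 -0.602 0.015 0 0 0 -0.0477; 1 -0.721 0.04 0 0 0 -0.0573; 1 -0.837 0.072 0 0 0 -0.0668")

```text
time: 43.45
tool_pos: [450.2, -295.0, 58.5]
tcp_rot: [3.141, 0.0, 1.902]
contact_force: [0.1, 0.1, 0.6]
grip_width: 0.2
finger_force: 0.2
```

step_arm(series="1 -0.12 -0.011 0 0 0 -0.0095; 1 -0.241 -0.016 0 0 0 -0.0191; 1 -0.362 -0.012 0 0 0 -0.0286; 1 -0.483 0 0 0 0 -0.0382; 1 -0.602 0.015 0 0 0 -0.0477; 1 -0.721 0.04 0 0 0 -0.0573; 1 -0.837 0.072 0 0 0 -0.0668")

```text
time: 44.15
tool_pos: [477.4, -356.5, 58.5]
tcp_rot: [-3.142, 0.0, 2.322]
contact_force: [-0.2, 0.8, -0.5]
grip_width: 0.4
finger_force: 0.2
```

```bash
python3 - <<'E'
from h import *
c,ob=shot("wrist"); save(c,"w8.png"); print(C(ob["tool_pos"]),ob["tcp_rot"],A@ob["contact_force"][:2],C(dpose(.15,off=20)[0]))
arc([.12,.09,.07,.05,.03,.015,0,0,0],20)
E
```

```text
[-46.07334663 -32.66293703  58.45421015] [-3.14150410e+00  3.18905377e-04  2.32212766e+00] [-0.65855503  0.48880749] [-45.68552275 -32.21460982  58.        ]
1 -0.044 0.003 0.008 0 0 -0.0042; 1 -0.104 -0.002 0.008 0 0 -0.0090; 1 -0.144 -0.004 0.008 0 0 -0.0122; 1 -0.185 -0.006 0.008 0 0 -0.0153; 1 -0.225 -0.006 0.008 0 0 -0.0185; 1 -0.255 -0.006 0.008 0 0 -0.0209; 1 -0.286 -0.006 0.008 0 0 -0.0233; 1 -0.286 -0.006 0.008 0 0 -0.0233; 1 -0.286 -0.006 0.008 0 0 -0.0233
```

View pics/w8.png

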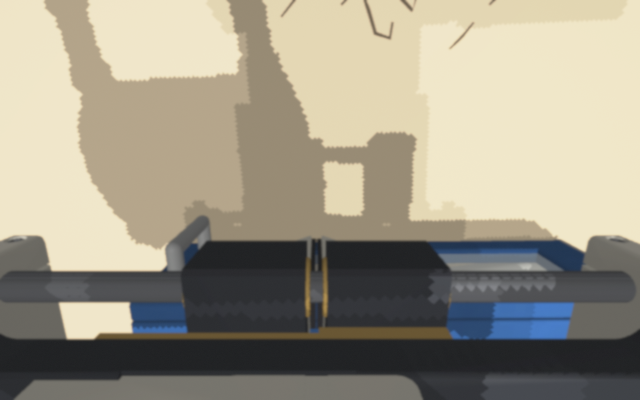

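Door is nearly shut with the fingers against its face (handle at left, px 185,235). Finish the push, slightly past zero.

step_arm(series="1 -0.044 0 0 0 0 -0.0042; 1 -0.104 0 0 0 0 -0.009; 1 -0.144 0 0 0 0 -0.0122; 1 -0.185 -0.006 0 0 0 -0.0153; 1 -0.225 -0.006 0 0 0 -0.0185; 1 -0.255 -0.006 0 0 0 -0.021; 1 -0.286 -0.006 0 0 0 -0.0233; 1 -0.286 -0.006 0 0 0 -0.0233; 1 -0.286 -0.006 0 0 0 -0.0233")

```text
time: 45.1
tool_pos: [492.7, -372.8, 57.9]
tcp_rot: [3.142, -0.001, 2.466]
contact_force: [-3.2, 2.4, 1.4]
grip_width: 0.6
finger_force: 1.4
```

```bash
python3 - <<'E'
from h import *
ob=readout.get_obs(); print(C(ob["tool_pos"]),A@ob["contact_force"][:2])
E
```

```text
[-23.99004459 -35.9012646   57.86628963] [-4.02060278 -0.10611593]
```

step_arm(series="1 -0.015 0 0 0 0 0; 1 -0.03 0 0 0 0 0; 1 -0.04 0 0 0 0 0; 1 -0.04 0 0 0 0 0")

```text
time: 45.5
tool_pos: [492.7, -372.8, 57.9]
tcp_rot: [-3.142, -0.008, 2.467]
contact_force: [-11.1, 8.8, 8.9]
grip_width: 0.4
finger_force: 7.4
```

```bash
python3 - <<'E'
from h import *
ob=readout.get_obs(); print(C(ob["tool_pos"]),A@ob["contact_force"][:2])
E
```

```text
[-23.96239134 -35.90248561  57.87039352] [-14.15055568  -0.04170246]
```

Firm stop, so seated. Back off, rise, and check everything.

step_arm(series="1 0.1 0 0 0 0 0; 1 0.3 0 0 0 0 0; 1 0.6 0 0 0 0 0; 1 1 0 0 0 0 0")

```text
time: 45.9
tool_pos: [433.3, -325.6, 58.1]
tcp_rot: [-3.141, 0.003, 2.466]
contact_force: [0.5, 0.0, -0.1]
grip_width: 0.5
finger_force: 0.0
```

step_arm(series="1 0 0 -0.5 0 0 0; 1 0 0 -1 0 0 0")

```text
time: 46.1
tool_pos: [431.7, -323.9, 137.9]
tcp_rot: [3.141, -0.003, 2.466]
contact_force: [0.6, -0.7, 0.6]
grip_width: 0.4
finger_force: 0.0
```

step_arm(series="1 0 0 -0.5 0 0 0; 1 0 0 -1 0 0 0")

```text
time: 46.3
tool_pos: [433.1, -325.3, 219.9]
tcp_rot: [-3.141, 0.002, 2.466]
contact_force: [0.3, -0.6, -0.2]
grip_width: 0.4
finger_force: 0.0
```

step_arm(series="1 0.5 0 -0.5 0 0 0; 1 1 0 -1 0 0 0; 1 1 0 -1 0 0 0; 1 1 0 -1 0 0 0")

```text
time: 46.7
tool_pos: [370.7, -275.2, 299.9]
tcp_rot: [-3.141, 0.006, 2.466]
contact_force: [0.6, 0.4, 0.2]
grip_width: 0.6
finger_force: 0.0
```

```bash
python3 - <<'E'
from h import *
o2=readout.get_obs(); print(C(o2["tool_pos"]))
for n in("top","side"):
    c,ob=shot(n); P=cloud(c,ob); H=cv2.cvtColor(c["frame"],cv2.COLOR_RGB2HSV).astype(int); Q=(P[...,:2]-O)@A.T
    if n=="side": cv2.imwrite("pics/fin.png",cv2.cvtColor(cv2.resize(c["frame"][200:350,240:460],None,fx=3.5,fy=3.5,interpolation=cv2.INTER_CUBIC),cv2.COLOR_RGB2BGR))
    b=(abs(H[...,0]-110)<12)&(H[...,1]>120)&(P[...,2]>74)&(P[...,2]<92)&(Q[...,0]<12)&(Q[...,0]>-60)&(abs(Q[...,1])<130); q=Q[b]; print(n,"door",len(q),np.polyfit(q[:,1],q[:,0],1) if len(q)>10 else "")
    for t in("toggle_tip","lever_tip","door_edge"): print(t,[(np.round(m["position"]),round(m["p"],2),C(P[int(m["position"][1])%400,int(m["position"][0])%640]).round()) for m in models.pinpoint(c,t)][:2])
E
```

```text
[-180.21151616  -35.2714982   299.89525501]
top door 285 [-0.00493109 -1.47466228]
toggle_tip [(array([460., 196.]), 0.55, array([ 63., -64., 145.]))]
lever_tip [(array([428., 159.]), 0.51, array([129., 105.,  81.]))]
door_edge [(array([452., 222.]), 0.89, array([-177.,    8.,  664.])), (array([424., 202.]), 0.7, array([-12.,  13.,  42.]))]
side door 307 [ 0.00791324 -0.88515032]
toggle_tip [(array([369., 284.]), 0.43, array([ 61., -11.,  85.]))]
lever_tip [(array([388., 251.]), 0.43, array([ 93.,  97., 167.]))]
door_edge [(array([341., 308.]), 0.69, array([  -9., -122.,   56.]))]
```

View pics/fin.png

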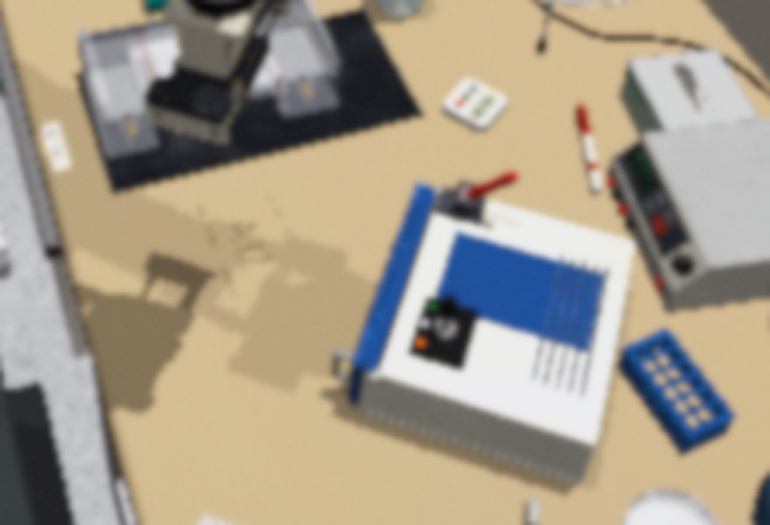

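```bash
python3 -c "
from plant import order; print(order.close_job())"
```

```text
the job is handed in; nothing more can be done
None
```

The job is handed in with no verdict shown: the toggle is at centre off, both lilac boxes present lie flat side by side in the tray, the tray is home with the lever locked to the back, and the door is shut against its stop.

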